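Gauge two candle blocks and set the tight one aside

TASK

Try the plug gauge gently in the bored candle blocks on the sloping rack until you find the one it enters fully, right up to its collar. Then put the gauge back in its stand and stand the other block, the one that is too tight, upright in the low wooden reject dish; the true block stays in its place on the rack. Do not disturb the other things on the bench.

Things in the scene. Friction and masses are not known exactly. Their poses are not given: they have to be found in the camera images.
- rack: Fixed wooden rack, 250 mm along its y, its board sloping down 30 degrees to its -x side (robot's left and near). Two blocks stand on it 140 mm apart along y, each behind a 16 mm high front stop and between cheeks 10 mm high, 32 to 40 mm from the block's axis. Origin: on the table under its middle; z up. The bores' axes lie in its x-z plane, 30 degrees from vertical towards -x.
- block_a: One of two turned wooden candle blocks, alike outside: 56 mm diameter, 70 mm tall, lowest 8 mm a dark foot of 48 mm; 0.25 kg. In the top a coaxial blind bore, 34 mm wide, 52 mm deep. In one of the two (not told which; places vary) it narrows to 23 mm, 20 mm below the top face, where the gauge stops. Origin: centre of the underside; z along the axis, out of the bore's mouth.
- block_b: The other candle block, with the same outside sizes, bore mouth, origin and axes as block_a. One of the two is bored true to its full depth, the other is too tight.
- gauge: Metal plug gauge, 110 mm long, 0.20 kg: bright plug 30 mm in diameter, 42 mm long, end bevelled; then a brass collar of 44 mm diameter (42 to 50 mm from the plug's end), then a round dark handle of 22 mm diameter (50 to 110 mm). Origin: centre of the plug's end; z along the axis towards the handle. Starts upright in its stand. Fully in, its collar lies on the block's top face.
- stand: Fixed round dark wooden stand of the gauge, 72 mm diameter, 50 mm high, brass band low on its side; in its top an upright bore of 38 mm diameter, 45 mm deep. The gauge stands in it with the collar on the stand's top, the plug's end 8 mm above the table. Origin: centre of the underside, z up.
- dish: Fixed low wooden dish for rejects, 115 mm diameter, rim 22 mm high, floor 6 mm above the table, flat to 28 mm from its centre and rising from there to the rim. Origin: centre of the underside, z up.
- sanding_block: Bystander: cork sanding block 45 x 72 x 26 mm, loose. Origin: centre of the underside.
- spare_pot: Bystander: turned wooden pot, 71 mm diameter, 62 mm high, loose. Origin: centre of the underside.
- colour_pot: Bystander: small white-capped paint pot, 38 mm diameter, 48 mm high, loose. Origin: centre of the underside.
- tealight: Bystander: tealight, 39 mm diameter, 15 mm high, loose. Origin: centre of the underside.
There are look-alikes about, which are no part of the job. Several things have the shape of the dish; the one meant has the colours described above.

How it is judged:
By the outcome, as a careful person would: the job done as asked, in the order asked, and still so for the second after the job is handed in, with the robot touching nothing.
It also fails if it takes over 67 s, if anything falls off the work surface, if the arm or the gripper's body presses on something with over 40 N, if the wrist force passes 120 N, or if a joint passes its speed limit or range.

ROBOT

A 6-joint arm with a two-finger parallel gripper is mounted at the origin on a cart in front of the work surface, level with it; the furniture and walls round the work are solid. World frame = base frame: x ahead of the robot, y to its left, z up, the work surface at z = 0. Lengths are in mm, angles in degrees, forces in N, time in s.
With the tool pointing down it reaches from about 275 to 975 mm from the base axis. Payload 8.4 kg.
Tool frame: the origin (TCP) lies between the finger pads; the fingertips stand 14 mm ahead of it and the grasp point (between the pads) lies 5 mm behind it; z points along the fingers, y is the line along which they close (so a half turn about z gives the same grasp; the last joint's range is limited). The gripper opens to 92 mm and grips with 3 to 60 N. Pads are 20 mm wide; open, the fingers measure 128 mm over their backs; the gripper's body (75 mm by 189 mm) begins 69 mm behind the grasp point.
Start: joints at [76.238, 20.225, 93.587, -0, 66.188, -0.138], TCP at [147.227, 607.414, 228.583] pointing down, gripper open.
Joint ranges: [-150.9, 150.9], [-52.94, 120.26], [3.33, 152.33], [-74.26, 254.26], [0, 154.13], [-172.89, 172.89]. Speed limits (degrees/s): [127.2, 127.2, 159.86, 180, 180, 180].

INTERFACE

Orientations are given as [roll, pitch, yaw] about the fixed x, y, z axes, in that order (R = Rz(yaw) Ry(pitch) Rx(roll)).
In Python, from bench import manip gives the robot as it stands.
- The arm moves only by the tool carry_out, never from a script. Its argument "steps" is a list of rows, each an object of numbers: "tx", "ty", "tz": the shift along the tool's x, y, z in m; "wx", "wy", "wz": the turn, a rotation vector about the tool's x, y, z in rad; "claw": the closure, from 0 (fully open) to 1 (shut). A call has 1 to 10 rows; each row shifts and turns the commanded pose from where the row before left it, along the tool's axes as they then stand; what a row does not reach is not made up. A row lasts 1/8 s, in which the tool goes at most 62.5 mm and 10.7 degrees, less where a joint would pass 70% of its speed; a pose out of reach is approached as far as the arm can. A call with a gripper value outside its range is refused whole. The fingers move at their own pace and stop on an object; "grip_force" is the grip in N (left out, the last holds). Time passes only in rows, so rows that do not move let the fingers close. It gives the time, the measured TCP pose, the force, the opening and the grip force at its end, in the units of the state.
- manip.get_state(): the state, without advancing time (a new reading comes with each control period).
- manip.get_image(name): name is "scene" or "top" or "wrist"; returns the picture (384x512x3 uint8, red, green, blue); there is no depth.
- manip.camera_info(name): a dict with "intrinsics" (3x3 intrinsics, pixels), "k1" (the pictures are not rectified: a ray, as slopes to the right and down, at radius r is drawn at 1 + k1 r^2 times it, then the intrinsics apply), "origin" and "orientation" of the camera in the world. Camera axes: x right, y down, z forward; pixel columns grow to the right and rows downward; lengths in mm; the calibration is good to about 2 mm. A picture is of the moment at which its call begins: read the wrist's pose just before it. camera_info takes no time and is no camera call; for the wrist camera it gives the pose at the moment of the call.
- manip.hand_in(): hands the job in; it is judged then, once.
The state is a dict: "t": time; "joints": joint angles; "joint_velocities": joint speeds; "joint_torque": joint torques, N m; "tcp_pos": TCP position; "ee_rot": TCP orientation; "wrist_force": force on the tool from outside, world axes, zero at the start; "moment": the same for the moment, N m; "gripper_width": opening from 0.0 (shut) to 1.0 (fully open); "grip_force": force on a finger pad.
Only numpy, scipy, OpenCV 4.12 (cv2) and the standard library are available. Lean on these libraries where they do the work, as an engineer would, in place of code of your own. Each camera call takes 0.05 s, during which the arm holds its last target. There are 200 camera calls.

## Working session

There is one attempt and no reset: what is moved stays moved. The work goes in short steps, Python scripts to look and compute and a tool call to move; the robot and the scene stay as the last step left them, time stands still between calls to the robot, and variables do not carry over. Pictures are saved under pics/ and viewed, at most 10 in all, crops included, and the job is handed in when it is done.

Besides the shell and the picture viewer there is one more tool, called after "Emit:" as a command line: name --argument value ..., lists and objects as JSON in quotes. carry_out: Moves the arm, as the interface text tells. Its arguments: {"type":"object","properties":{"steps":{"type":"array"},"grip_force":{"type":"number"}},"required":["steps"]}

```bash
mkdir -p pics; ls; python3 - <<'E'
from bench import manip
import cv2,numpy as np
s=manip.get_state();print(s)
for n in("top","scene"):
    im=manip.get_image(n);cv2.imwrite(f"pics/{n}0.png",im[:,:,::-1]);print(n,manip.camera_info(n))
print(manip.camera_info("wrist"))
E
```

```text
pics
{'t': 0.0, 'joints': array([ 7.62390577e+01,  2.02612989e+01,  9.36296747e+01,  1.71955964e-03,
        6.61890499e+01, -1.37390162e-01]), 'joint_velocities': array([-0.04486114, -0.06144671, -0.00878742,  0.03369039,  0.0337918 ,
        0.01065052]), 'joint_torque': array([ 2.00908325e-03, -5.93868864e+01, -3.34199452e+01,  6.97252108e-02,
        2.36080546e-02, -1.25598754e-04]), 'tcp_pos': array([147.0861253 , 606.94034588, 227.87217   ]), 'ee_rot': array([-1.79919980e+02, -1.76410850e-03,  1.66375751e+02]), 'wrist_force': array([-0.23071925,  0.05509501, -0.39922562]), 'moment': array([-0.0013222 ,  0.01753241, -0.04320076]), 'grip_force': 0.0, 'gripper_width': 0.9987445867116553}
top {'intrinsics': array([[439.15193795,   0.        , 251.54368237],
       [  0.        , 439.15193795, 181.19226389],
       [  0.        ,   0.        ,   1.        ]]), 'k1': -0.12408115914140429, 'origin': array([ 374.38932628,  -25.75827774, 1144.37956295]), 'orientation': array([-169.81379504,    0.77664113,  -88.32746468])}
scene {'intrinsics': array([[459.9586776 ,   0.        , 252.30506124],
       [  0.        , 459.9586776 , 184.17284864],
       [  0.        ,   0.        ,   1.        ]]), 'k1': -0.02284242939862911, 'origin': array([  30.31563303, -710.24400853,  748.31478114]), 'orientation': array([-128.30645403,   -0.29345532,  -36.27292312])}
{'intrinsics': array([[341.89752968,   0.        , 259.69612362],
       [  0.        , 341.89752968, 199.17556492],
       [  0.        ,   0.        ,   1.        ]]), 'k1': -0.07274426572590466, 'origin': array([ 71.64771092, 624.73880891, 383.81597417]), 'orientation': array([1.63823723e+02, 7.89369231e-02, 7.63659130e+01])}
```

View pics/top0.png

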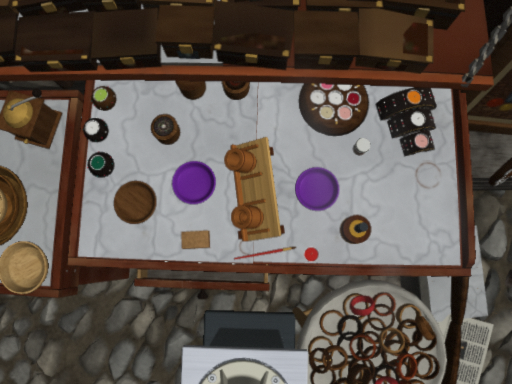

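View pics/scene0.png

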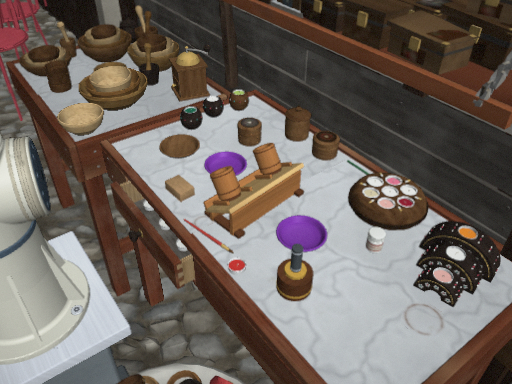

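The top view shows the gauge in its stand at (355,228) and the rack with its two blocks at (240,158) and (247,216), leaning to image left, which is +y. The dish-shaped things are at (134,202), brown wood, and at (193,182) and (317,188), both purple. The brown one fits "low wooden dish". A second stand-like dark pot is at (165,127), with no gauge in it.

```bash
cat > h.py <<'E'
from bench import manip
import cv2,numpy as np
from scipy.spatial.transform import Rotation as Ro
E=lambda rpy:Ro.from_euler('xyz',rpy,degrees=True)
def ray(ci,u,v):
    K=np.array(ci['intrinsics']);d=np.array([(u-K[0,2])/K[0,0],(v-K[1,2])/K[1,1]]);x=d.copy()
    for _ in range(20): x=d/(1+ci['k1']*(x@x))
    w=E(ci['orientation']).apply([x[0],x[1],1]);return np.array(ci['origin']),w/np.linalg.norm(w)
def onz(ci,u,v,z):
    o,w=ray(ci,u,v);return o+w*(z-o[2])/w[2]
def proj(ci,p):
    c=E(ci['orientation']).inv().apply(np.asarray(p)-ci['origin']);x=c[:2]/c[2];x=x*(1+ci['k1']*(x@x));K=ci['intrinsics'];return np.array([K[0][0]*x[0]+K[0][2],K[1][1]*x[1]+K[1][2]])
def plan(p,R,n,p0=None,R0=None):
    s=manip.get_state();p0=s['tcp_pos'] if p0 is None else p0;R0=E(s['ee_rot']) if R0 is None else R0
    rv=(R0.inv()*R).as_rotvec()/n;st=(np.asarray(p)-p0)/n
    print('n',n,'per-row deg',np.degrees(np.linalg.norm(rv)),'mm',np.linalg.norm(st))
    for i in range(n):
        print('row',i,'t',np.round((R0*Ro.from_rotvec(rv*i)).inv().apply(st)/1000,4),'w',np.round(rv,4))
def mask(im,lo,hi):return cv2.inRange(cv2.cvtColor(im,cv2.COLOR_RGB2HSV),np.array(lo),np.array(hi))
E
python3 - <<'E'
from h import *
t=manip.camera_info('top');s=manip.camera_info('scene')
for n,u,v,z in [('gauge top',357,228,118),('dish',134,202,22),('table TL',95,80,0),('BR',460,263,0),('blkA',240,158,100),('blkB',247,216,100),('pot',165,127,60),('colpot',362,146,48)]:print(n,onz(t,u,v,z).round())
a=cv2.imread('pics/top0.png')
c=cv2.resize(a[120:270,90:390],None,fx=2.6,fy=2.6,interpolation=cv2.INTER_CUBIC);cv2.imwrite('pics/c1.png',c)
g=(630,-270,330)
plan([430,100,330],E([180,0,90]),12)
E
```

```text
gauge top [ 454. -257.  118.]
dish [512. 300.  22.]
table TL [860. 450.   0.]
BR [ 375. -559.    0.]
blkA [618.  24. 100.]
blkB [477.   2. 100.]
pot [705. 223.  60.]
colpot [ 671. -288.   48.]
n 12 per-row deg 6.364668879671999 mm 49.12301215528002
row 0 t [-0.0329 -0.0355 -0.0085] w [-1.000e-04  1.000e-04  1.111e-01]
row 1 t [-0.0366 -0.0317 -0.0085] w [-1.000e-04  1.000e-04  1.111e-01]
row 2 t [-0.0399 -0.0274 -0.0085] w [-1.000e-04  1.000e-04  1.111e-01]
row 3 t [-0.0427 -0.0228 -0.0085] w [-1.000e-04  1.000e-04  1.111e-01]
row 4 t [-0.0449 -0.0179 -0.0085] w [-1.000e-04  1.000e-04  1.111e-01]
row 5 t [-0.0466 -0.0129 -0.0085] w [-1.000e-04  1.000e-04  1.111e-01]
row 6 t [-0.0478 -0.0076 -0.0085] w [-1.000e-04  1.000e-04  1.111e-01]
row 7 t [-0.0483 -0.0023 -0.0085] w [-1.000e-04  1.000e-04  1.111e-01]
row 8 t [-0.0483  0.0031 -0.0085] w [-1.000e-04  1.000e-04  1.111e-01]
row 9 t [-0.0476  0.0085 -0.0085] w [-1.000e-04  1.000e-04  1.111e-01]
row 10 t [-0.0464  0.0137 -0.0085] w [-1.000e-04  1.000e-04  1.111e-01]
row 11 t [-0.0446  0.0187 -0.0085] w [-1.000e-04  1.000e-04  1.111e-01]
```

View pics/c1.png

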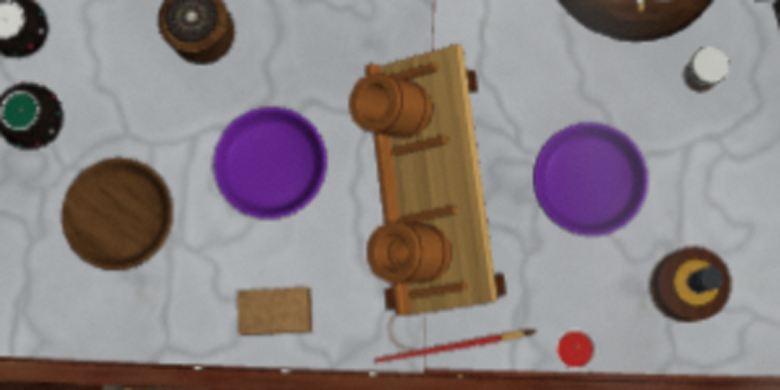

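The crop confirms it: the wooden dish is at crop (117,213), the other two are purple look-alikes, and the gauge in its brass-collared stand is at (697,282). I'll move over the rack for a closer look with the wrist camera.

```bash
python3 - <<'E'
from h import *
plan([490,140,330],E([180,0,90]),10)
E
```

```text
n 10 per-row deg 7.637602655606399 mm 58.827312550496465
row 0 t [-0.0443 -0.0373 -0.0102] w [-1.000e-04  1.000e-04  1.333e-01]
row 1 t [-0.0489 -0.0311 -0.0102] w [-1.000e-04  1.000e-04  1.333e-01]
row 2 t [-0.0526 -0.0243 -0.0102] w [-1.000e-04  1.000e-04  1.333e-01]
row 3 t [-0.0554 -0.0171 -0.0102] w [-1.000e-04  1.000e-04  1.333e-01]
row 4 t [-0.0571 -0.0096 -0.0102] w [-1.000e-04  1.000e-04  1.333e-01]
row 5 t [-0.0579 -0.0019 -0.0102] w [-1.000e-04  1.000e-04  1.333e-01]
row 6 t [-0.0576  0.0058 -0.0102] w [-1.000e-04  1.000e-04  1.333e-01]
row 7 t [-0.0564  0.0134 -0.0102] w [-1.000e-04  1.000e-04  1.333e-01]
row 8 t [-0.0541  0.0208 -0.0102] w [-1.000e-04  1.000e-04  1.333e-01]
row 9 t [-0.0508  0.0278 -0.0102] w [-1.000e-04  1.000e-04  1.333e-01]
```

Emit:
carry_out --steps '[{"tx": -0.044,"ty": -0.037,"tz": -0.01,"wz": 0.133},{"tx": -0.049,"ty": -0.031,"tz": -0.01,"wz": 0.133},{"tx": -0.053,"ty": -0.024,"tz": -0.01,"wz": 0.133},{"tx": -0.055,"ty": -0.017,"tz": -0.01,"wz": 0.133},{"tx": -0.057,"ty": -0.01,"tz": -0.01,"wz": 0.133},{"tx": -0.058,"ty": -0.002,"tz": -0.01,"wz": 0.133},{"tx": -0.058,"ty": 0.006,"tz": -0.01,"wz": 0.133},{"tx": -0.056,"ty": 0.013,"tz": -0.01,"wz": 0.133},{"tx": -0.054,"ty": 0.021,"tz": -0.01,"wz": 0.133},{"tx": -0.051,"ty": 0.028,"tz": -0.01,"wz": 0.133}]'

```text
invalid input
```

Emit:
carry_out --steps '[{"tx": 0},{"tx": 0}]'

```text
invalid input
```

```bash
python3 - <<'E'
from h import *
import json
s=manip.get_state();print(s['tcp_pos'],s['ee_rot'],s['joints'],s['t'])
ci=manip.camera_info('wrist');im=manip.get_image('wrist');cv2.imwrite('pics/w1.png',im[:,:,::-1]);json.dump({k:np.array(v).tolist() for k,v in ci.items()},open('w1.json','w'))
cv2.imwrite('pics/w1b.png',cv2.resize(im[:,:,::-1],(768,576),interpolation=cv2.INTER_CUBIC))
E
```

```text
[147.13662351 607.00576911 227.94321741] [-1.79929934e+02  1.11422773e-03  1.66376000e+02] [ 7.62375656e+01  2.02589478e+01  9.36235903e+01 -1.40294232e-03
  6.61875250e+01 -1.37866454e-01] 0.1
```

View pics/w1b.png

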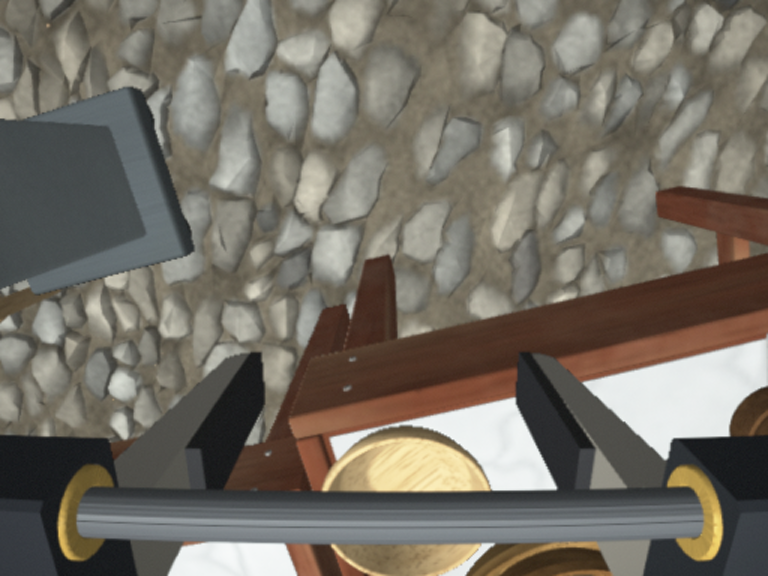

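The move was refused, presumably because each row needs every key. The picture shows only the floor and gripper, and nothing has moved.

Emit:
carry_out --steps '[{"tx": -0.044,"ty": -0.037,"tz": -0.01,"wx": 0,"wy": 0,"wz": 0.133,"claw": 0},{"tx": -0.049,"ty": -0.031,"tz": -0.01,"wx": 0,"wy": 0,"wz": 0.133,"claw": 0},{"tx": -0.053,"ty": -0.024,"tz": -0.01,"wx": 0,"wy": 0,"wz": 0.133,"claw": 0},{"tx": -0.055,"ty": -0.017,"tz": -0.01,"wx": 0,"wy": 0,"wz": 0.133,"claw": 0},{"tx": -0.057,"ty": -0.01,"tz": -0.01,"wx": 0,"wy": 0,"wz": 0.133,"claw": 0},{"tx": -0.058,"ty": -0.002,"tz": -0.01,"wx": 0,"wy": 0,"wz": 0.133,"claw": 0},{"tx": -0.058,"ty": 0.006,"tz": -0.01,"wx": 0,"wy": 0,"wz": 0.133,"claw": 0},{"tx": -0.056,"ty": 0.013,"tz": -0.01,"wx": 0,"wy": 0,"wz": 0.133,"claw": 0},{"tx": -0.054,"ty": 0.021,"tz": -0.01,"wx": 0,"wy": 0,"wz": 0.133,"claw": 0},{"tx": -0.051,"ty": 0.028,"tz": -0.01,"wx": 0,"wy": 0,"wz": 0.133,"claw": 0}]' --grip_force 20

```text
t: 1.4
tcp_pos: [491.6, 139.6, 328.9]
ee_rot: [180.0, -0.0, 89.9]
wrist_force: [0.8, 1.2, 0.9]
gripper_width: 1.003
grip_force: 0.0
```

```bash
cat >> h.py <<'E'
import json
def snap(n):
    ci=manip.camera_info('wrist');im=manip.get_image('wrist');cv2.imwrite(f'pics/{n}.png',im[:,:,::-1]);json.dump({k:np.array(v).tolist() for k,v in ci.items()},open(n+'.json','w'))
    cv2.imwrite(f'pics/{n}b.png',cv2.resize(im[:,:,::-1],(768,576),interpolation=cv2.INTER_CUBIC))
    return ci,im
def load(n):return json.load(open(n+'.json')),cv2.imread(f'pics/{n}.png')[:,:,::-1]
E
python3 - <<'E'
from h import *
s=manip.get_state();print(s['tcp_pos'],s['joint_velocities'].round(1))
snap('w2')
E
```

```text
[491.60261184 139.60443062 328.94140704] [-50.4  10.9 -21.8   0.1  10.8  10.3]
```

View pics/w2b.png

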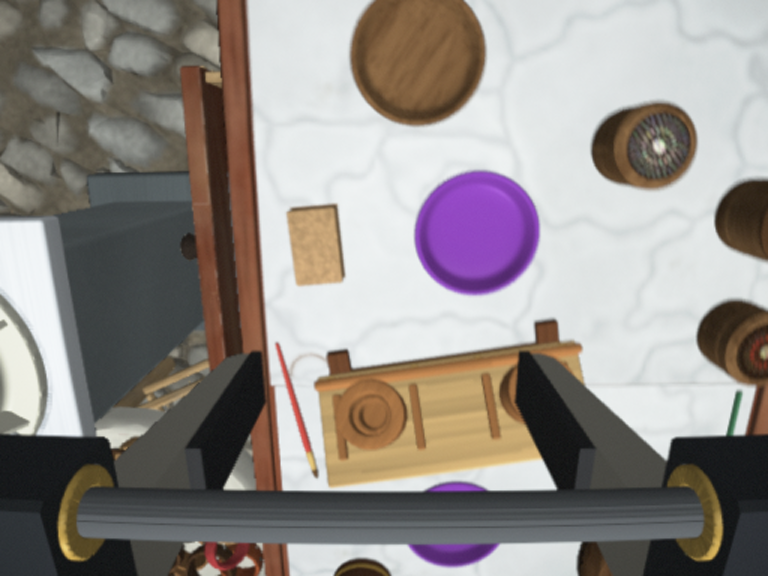

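This view shows the near block's bore mouth at (370,413) with a visible inner step. The far block at (530,390) is half hidden by a finger, and the wooden dish is at (418,55). I'll step on for a clear view of both blocks, then one of the gauge.

Emit:
carry_out --steps '[{"tx": -0.04,"ty": 0.018,"tz": 0,"wx": 0,"wy": 0,"wz": 0,"claw": 0},{"tx": -0.04,"ty": 0.018,"tz": 0,"wx": 0,"wy": 0,"wz": 0,"claw": 0},{"tx": -0.04,"ty": 0.018,"tz": 0,"wx": 0,"wy": 0,"wz": 0,"claw": 0}]'

```text
t: 1.82
tcp_pos: [545.4, 20.4, 328.4]
ee_rot: [-180.0, -0.0, 90.2]
wrist_force: [0.5, 1.0, -0.1]
gripper_width: 1.0
grip_force: 0.0
```

```bash
python3 - <<'E'
from h import *
s=manip.get_state();print(s['tcp_pos'],s['t'])
snap('w3')
E
```

```text
[545.42619744  20.39917618 328.39765114] 1.825
```

View pics/w3b.png

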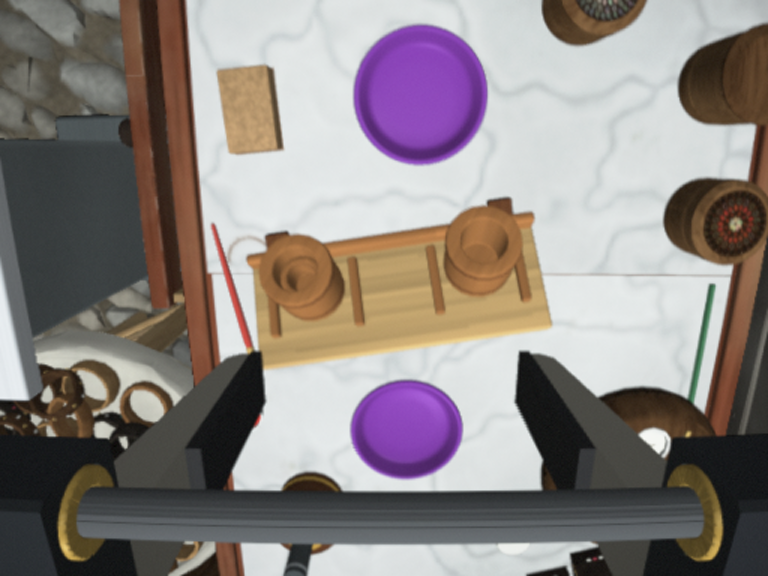

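Emit:
carry_out --steps '[{"tx": -0.046,"ty": -0.016,"tz": 0,"wx": 0,"wy": 0,"wz": 0,"claw": 0},{"tx": -0.046,"ty": -0.016,"tz": 0,"wx": 0,"wy": 0,"wz": 0,"claw": 0},{"tx": -0.046,"ty": -0.016,"tz": 0.004,"wx": 0,"wy": 0,"wz": 0,"claw": 0.4},{"tx": -0.046,"ty": -0.016,"tz": 0.006,"wx": 0,"wy": 0,"wz": 0,"claw": 0.4},{"tx": -0.046,"ty": -0.016,"tz": 0.01,"wx": 0,"wy": 0,"wz": 0,"claw": 0.4}]'

```text
t: 2.5
tcp_pos: [465.3, -209.7, 308.5]
ee_rot: [180.0, 0.0, 90.2]
wrist_force: [0.0, -0.3, 0.7]
gripper_width: 0.694
grip_force: 0.0
```

```bash
python3 - <<'E'
from h import *
s=manip.get_state();print(s['tcp_pos'],s['ee_rot'],s['joints'],s['t'])
snap('w4')
E
```

```text
[ 465.34159495 -209.74674948  308.54995125] [1.79965977e+02 1.22670656e-02 9.02075098e+01] [-2.44332892e+01  5.73544549e+00  1.01875305e+02  3.18501367e-03
  7.23532102e+01 -2.46417672e+01] 2.5
```

View pics/w4b.png

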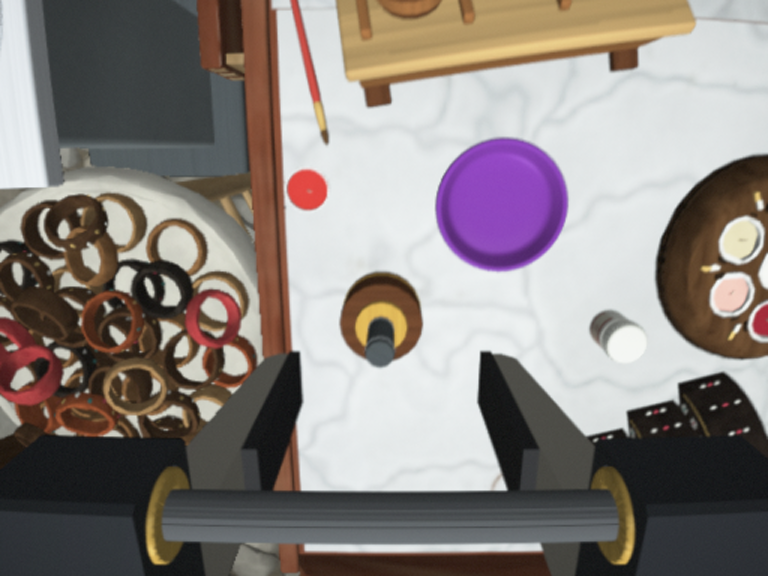

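w3 shows both bore mouths clear of the fingers: near (300,272) with an inner step, far (482,243) smooth and deep. w4 shows the collar at (381,325) and the handle end at (380,355). Next I'll measure these.

```bash
python3 - <<'E'
from h import *
ci,im=load('w3');hsv=cv2.cvtColor(im,cv2.COLOR_RGB2HSV)
for v in (157,162,170): print('far row',v,[tuple(map(int,hsv[v,u])) for u in range(292,352,3)])
for v in (181,): print('near row',v,[tuple(map(int,hsv[v,u])) for u in range(168,232,3)])
print('far col',[tuple(map(int,hsv[v,322])) for v in range(132,200,3)])
c4,i4=load('w4')
m=mask(i4,(18,120,90),(32,255,255));m[:, :200]=0;m[:,300:]=0;m[:180]=0;m[250:]=0
p=max(cv2.findContours(m,0,2)[0],key=cv2.contourArea);h=cv2.convexHull(p)
P=np.array([onz(c4,*q[0],58)[:2] for q in h]);(c,r)=cv2.minEnclosingCircle(P.astype(np.float32));print('collar',c,r)
E
```

```text
far row 157 [(14, 148, 193), (14, 149, 186), (14, 147, 137), (14, 149, 151), (14, 149, 151), (14, 148, 126), (14, 149, 149), (14, 149, 164), (14, 149, 170), (14, 148, 171), (14, 147, 165), (14, 149, 159), (14, 147, 154), (14, 146, 143), (14, 148, 133), (15, 146, 117), (14, 147, 156), (14, 149, 154), (14, 146, 154), (19, 109, 177)]
far row 162 [(19, 111, 180), (19, 111, 174), (15, 147, 146), (14, 146, 150), (14, 146, 155), (14, 150, 124), (15, 149, 159), (15, 151, 171), (14, 149, 168), (14, 147, 168), (14, 148, 165), (14, 147, 156), (14, 148, 146), (15, 147, 132), (14, 148, 114), (15, 146, 89), (14, 147, 154), (14, 149, 154), (15, 147, 158), (19, 112, 178)]
far row 170 [(19, 110, 185), (19, 113, 167), (13, 151, 96), (14, 148, 157), (14, 147, 146), (14, 150, 148), (15, 149, 140), (14, 149, 147), (14, 147, 147), (15, 148, 145), (14, 149, 149), (14, 147, 151), (14, 149, 152), (14, 145, 128), (14, 142, 106), (14, 148, 148), (15, 149, 157), (14, 150, 160), (14, 148, 145), (19, 112, 169)]
near row 181 [(23, 16, 190), (19, 115, 167), (14, 144, 152), (15, 147, 151), (14, 147, 146), (14, 147, 87), (14, 147, 99), (14, 149, 144), (15, 150, 119), (14, 147, 128), (14, 148, 143), (14, 149, 156), (14, 149, 163), (14, 148, 162), (14, 148, 143), (14, 148, 153), (14, 148, 157), (14, 150, 156), (13, 146, 82), (14, 144, 85), (19, 109, 180), (19, 112, 185)]
far col [(84, 6, 227), (83, 5, 224), (14, 134, 145), (14, 148, 150), (14, 148, 172), (14, 149, 175), (14, 149, 173), (14, 148, 171), (14, 148, 167), (14, 149, 163), (14, 148, 165), (14, 148, 148), (14, 145, 149), (14, 149, 149), (14, 149, 145), (14, 150, 151), (14, 148, 164), (14, 147, 187), (14, 148, 159), (14, 149, 182), (14, 148, 179), (14, 146, 152), (18, 117, 179)]
collar (458.8577880859375, -273.9133605957031) 22.53434181213379
```

```bash
python3 - <<'E'
from h import *
ci,im=load('w3');o=[]
for u0,v0 in((165,148),(288,130)):
    c=cv2.resize(im[v0:v0+72,u0:u0+72,::-1],None,fx=5.5,fy=5.5,interpolation=cv2.INTER_CUBIC)
    c=cv2.convertScaleAbs(c,alpha=1.3)
    for k in range(0,72,10):
        q=int((k+.5)*5.5);c[::4,q]=(255,255,255);c[q,::4]=(255,255,255)
    o.append(c)
cv2.imwrite('pics/c2.png',np.hstack(o))
c4=load('w4')[0];t=manip.camera_info('top');print(proj(t,[458.8,-273.9,58]),onz(t,358.1,228.8,58),onz(c4,380/1.5,352/1.5,118))
E
```

```text
[358.47343372 227.79797257] [ 456.29455326 -272.94519541   58.        ] [ 459.66951294 -272.89993085  118.        ]
```

View pics/c2.png

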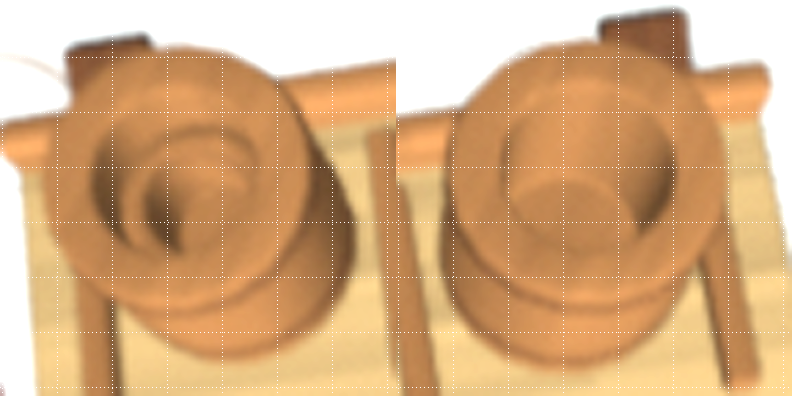

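The crop shows the near block's bore (left) narrowing part-way down, and the far block's bore (right) open to its floor. The top-face centres are at about w3 pixel (196.7,180.2) for the near block and (322.2,161.5) for the far one. I'll try the far one first.

```bash
python3 - <<'E'
from h import *
c2,i2=load('w2');c3,_=load('w3');t=manip.camera_info('top')
def tri(l):
    A=np.zeros((3,3));b=np.zeros(3);R=[ray(*x) for x in l]
    for o,w in R:
        M=np.eye(3)-np.outer(w,w);A+=M;b+=M@o
    p=np.linalg.solve(A,b);return p.round(1),[round(np.linalg.norm((p-o)-w*((p-o)@w)),1) for o,w in R]
print('near',tri([(c3,196.7,180.2),(c2,246.5,275.2),(t,241.3,216.6)]),tri([(c3,196.7,180.2),(c2,246.5,275.2)]))
print('far',tri([(c3,322.2,161.5),(t,233.6,159.7)]))
for z in (110,115,120,125): print(z,onz(c3,196.7,180.2,z).round(1),onz(c3,322.2,161.5,z).round(1))
# dish
def circ(ci,im,lo,hi,box,z):
    m=mask(im,lo,hi);k=np.zeros_like(m);x0,y0,x1,y1=box;k[y0:y1,x0:x1]=m[y0:y1,x0:x1]
    p=max(cv2.findContours(k,0,1)[0],key=cv2.contourArea);p=cv2.convexHull(p)[:,0]
    p=np.array([onz(ci,*q,z)[:2] for q in p if q[1]>2]);A=np.c_[2*p,np.ones(len(p))];s=np.linalg.lstsq(A,(p**2).sum(1),rcond=None)[0];return s[:2].round(1),np.sqrt(s[2]+s[0]**2+s[1]**2).round(1),len(p)
it=cv2.imread('pics/top0.png')[:,:,::-1]
print('dish w2',circ(c2,i2,(5,70,20),(22,255,200),(225,0,335,95),22))
print('dish top',circ(t,it,(5,70,20),(22,255,200),(105,175,165,230),22))
# rack board edges (front stop line in w3b; far lower edge)
for a,b in(((255,258),(533,218)),((262,367),(550,323))):
    for z in (30,60):
        q=onz(c3,b[0]/1.5,b[1]/1.5,z)-onz(c3,a[0]/1.5,a[1]/1.5,z);print('edge',np.degrees(np.arctan2(q[1],q[0])),np.linalg.norm(q))
E
```

```text
near (array([475.5,  13.9, 114.3]), [np.float64(1.6), np.float64(0.9), np.float64(2.2)]) (array([475.9,  11.8, 110.7]), [np.float64(0.3), np.float64(0.3)])
far (array([609.6,  37. , 128.9]), [np.float64(2.5), np.float64(2.5)])
110 [475.5  11.5 110. ] [615.5  33.2 110. ]
115 [476.4  12.6 115. ] [614.6  34.1 115. ]
120 [477.4  13.8 120. ] [613.7  34.9 120. ]
125 [478.3  14.9 125. ] [612.7  35.8 125. ]
dish w2 (array([516. , 295.9]), np.float64(55.8), 34)
dish top (array([513.1, 299.2]), np.float64(55.9), 27)
edge 8.465180260355618 252.0434533232911
edge 8.465180260355618 235.39840571756793
edge 9.482971722780352 277.95600642285723
edge 9.482971722780343 259.5996837403922
```

Emit:
carry_out --steps '[{"tx": -0.032,"ty": -0.003,"tz": 0.03,"wx": 0,"wy": 0,"wz": 0,"claw": 0.4},{"tx": -0.0315,"ty": -0.0035,"tz": 0.053,"wx": 0,"wy": 0,"wz": 0,"claw": 0.4},{"tx": 0,"ty": 0,"tz": 0.057,"wx": 0,"wy": 0,"wz": 0,"claw": 0.4},{"tx": 0,"ty": 0,"tz": 0,"wx": 0,"wy": 0,"wz": 0,"claw": 0.4},{"tx": 0,"ty": 0,"tz": 0,"wx": 0,"wy": 0,"wz": 0,"claw": 0.4}]'

```text
t: 3.18
tcp_pos: [460.6, -272.2, 170.2]
ee_rot: [179.9, 0.0, 90.2]
wrist_force: [-0.1, -0.2, 1.4]
gripper_width: 0.6
grip_force: 0.0
```

```bash
python3 - <<'E'
from h import *
s=manip.get_state();print(s['tcp_pos'],s['ee_rot'],s['joint_velocities'].round(1))
c,i=snap('w5')
m=mask(i,(18,120,90),(32,255,255));q=proj(c,[458.8,-273.9,58]);print(q);u,v=map(int,q);k=np.zeros_like(m);k[v-60:v+60,u-60:u+60]=m[v-60:v+60,u-60:u+60]
p=max(cv2.findContours(k,0,2)[0],key=cv2.contourArea);h=cv2.convexHull(p)
P=np.array([onz(c,*q[0],58)[:2] for q in h]);print('collar',cv2.minEnclosingCircle(P.astype(np.float32)),P.min(0),P.max(0))
E
```

```text
[ 460.55096187 -272.24182006  170.23739967] [1.79934648e+02 3.72222236e-02 9.02085081e+01] [ 0.  -1.3 -1.   0.  -0.3  0. ]
[256.17976323 200.96878891]
collar ((459.52392578125, -273.2196350097656), 22.201745986938477) [ 438.12638927 -290.36407856] [ 480.8208442  -251.38851177]
```

Emit:
carry_out --steps '[{"tx": -0.0011,"ty": -0.001,"tz": 0.042,"wx": 0,"wy": 0,"wz": 0,"claw": 0.4},{"tx": 0,"ty": 0,"tz": 0.04,"wx": 0,"wy": 0,"wz": 0,"claw": 0.5},{"tx": 0,"ty": 0,"tz": 0,"wx": 0,"wy": 0,"wz": 0,"claw": 0.6},{"tx": 0,"ty": 0,"tz": 0,"wx": 0,"wy": 0,"wz": 0,"claw": 1},{"tx": 0,"ty": 0,"tz": 0,"wx": 0,"wy": 0,"wz": 0,"claw": 1},{"tx": 0,"ty": 0,"tz": 0,"wx": 0,"wy": 0,"wz": 0,"claw": 1}]' --grip_force 30

```text
t: 3.98
tcp_pos: [459.9, -274.1, 89.0]
ee_rot: [179.8, 0.1, 90.2]
wrist_force: [-1.3, 1.6, 9.7]
gripper_width: 0.232
grip_force: 30.0
```

```bash
python3 - <<'E'
from h import *
s=manip.get_state();print(s)
E
```

```text
{'t': 3.975, 'joints': array([-3.09525750e+01,  2.25495034e+01,  1.11241650e+02, -3.07734942e-03,
        4.60119347e+01, -3.11313553e+01]), 'joint_velocities': array([-0.0908163 ,  0.01628025, -0.01823085,  0.16576169, -0.05912711,
       -0.10407533]), 'joint_torque': array([-2.80795939e-03, -4.91343641e+01, -2.32269180e+01,  8.29186686e-02,
       -6.49418570e-01,  2.18163809e-02]), 'tcp_pos': array([ 459.90117456, -274.08513952,   88.97146547]), 'ee_rot': array([1.79832595e+02, 1.03705168e-01, 9.01807622e+01]), 'wrist_force': array([-1.25171924,  1.60914753,  9.73615766]), 'moment': array([ 0.08676361,  0.42395294, -0.02890959]), 'grip_force': 30.004865527153015, 'gripper_width': 0.23158009676962046}
```

```bash
cat >> h.py <<'E'
yaw=np.radians(98.8)
L=np.array([np.cos(yaw),np.sin(yaw),0])   # rack -x
a=.5*L+np.array([0,0,np.sqrt(.75)])       # bore axis
Y=np.array([np.sin(yaw),-np.cos(yaw),0])  # rack y
RT=Ro.from_matrix(np.c_[np.cross(Y,-a),Y,-a])
FAR=np.array([614.6,34.1,115]);NEAR=np.array([476.4,12.6,115])
E
python3 - <<'E'
from h import *
s=manip.get_state();p=s['tcp_pos']+[0,0,148]
print(FAR+140*a,RT.as_euler('xyz',degrees=True))
plan(FAR+140*a,RT,8,p0=p)
E
```

```text
[603.89099146 103.2759867  236.24355653] [180.   30.   98.8]
n 8 per-row deg 3.8843740802850095 mm 50.48747010523368
row 0 t [0.0471 0.0181 0.0001] w [-0.0046 -0.0651 -0.0185]
row 1 t [ 0.0467  0.019  -0.0029] w [-0.0046 -0.0651 -0.0185]
row 2 t [ 0.046   0.0199 -0.0058] w [-0.0046 -0.0651 -0.0185]
row 3 t [ 0.0452  0.0208 -0.0087] w [-0.0046 -0.0651 -0.0185]
row 4 t [ 0.0441  0.0216 -0.0115] w [-0.0046 -0.0651 -0.0185]
row 5 t [ 0.0429  0.0225 -0.0143] w [-0.0046 -0.0651 -0.0185]
row 6 t [ 0.0414  0.0234 -0.0169] w [-0.0046 -0.0651 -0.0185]
row 7 t [ 0.0398  0.0242 -0.0194] w [-0.0046 -0.0651 -0.0185]
```

Emit:
carry_out --steps '[{"tx": 0,"ty": 0,"tz": -0.028,"wx": 0,"wy": 0,"wz": 0,"claw": 1},{"tx": 0,"ty": 0,"tz": -0.04,"wx": 0,"wy": 0,"wz": 0,"claw": 1},{"tx": 0,"ty": 0,"tz": -0.04,"wx": 0,"wy": 0,"wz": 0,"claw": 1},{"tx": 0,"ty": 0,"tz": -0.04,"wx": 0,"wy": 0,"wz": 0,"claw": 1}]'

```text
t: 4.47
tcp_pos: [458.7, -273.4, 237.3]
ee_rot: [179.9, 0.1, 90.2]
wrist_force: [0.6, -0.7, -1.2]
gripper_width: 0.23
grip_force: 30.0
```

Emit:
carry_out --steps '[{"tx": 0.047,"ty": 0.018,"tz": 0,"wx": -0.0046,"wy": -0.0651,"wz": -0.0185,"claw": 1},{"tx": 0.047,"ty": 0.019,"tz": -0.003,"wx": -0.0046,"wy": -0.0651,"wz": -0.0185,"claw": 1},{"tx": 0.046,"ty": 0.02,"tz": -0.006,"wx": -0.0046,"wy": -0.0651,"wz": -0.0185,"claw": 1},{"tx": 0.045,"ty": 0.021,"tz": -0.009,"wx": -0.0046,"wy": -0.0651,"wz": -0.0185,"claw": 1},{"tx": 0.044,"ty": 0.022,"tz": -0.011,"wx": -0.0046,"wy": -0.0651,"wz": -0.0185,"claw": 1},{"tx": 0.043,"ty": 0.022,"tz": -0.014,"wx": -0.0046,"wy": -0.0651,"wz": -0.0185,"claw": 1},{"tx": 0.041,"ty": 0.023,"tz": -0.017,"wx": -0.0046,"wy": -0.0651,"wz": -0.0185,"claw": 1},{"tx": 0.04,"ty": 0.024,"tz": -0.019,"wx": -0.0046,"wy": -0.0651,"wz": -0.0185,"claw": 1},{"tx": 0,"ty": 0,"tz": 0,"wx": 0,"wy": 0,"wz": 0,"claw": 1},{"tx": 0,"ty": 0,"tz": 0,"wx": 0,"wy": 0,"wz": 0,"claw": 1}]'

```text
t: 5.72
tcp_pos: [601.9, 103.5, 234.3]
ee_rot: [-179.8, 29.9, 98.9]
wrist_force: [1.3, -0.9, -0.7]
gripper_width: 0.231
grip_force: 30.0
```

```bash
python3 - <<'E'
from h import *
s=manip.get_state();print(s['tcp_pos'],s['ee_rot'],s['joints'].round(1))
c,i=snap('w6')
Rc=E(s['ee_rot']);p=s['tcp_pos']
print('plug end px',proj(c,p+Rc.apply([0,0,81])),'far mouth',proj(c,FAR),'near',proj(c,NEAR),'rim pts',[proj(c,FAR+28*q).round(1) for q in (Y,-Y,np.cross(Y,a),-np.cross(Y,a))])
print(Rc.inv().apply(FAR-p),(Rc.inv()*RT).as_rotvec(degrees=True))
x=cv2.resize(i[60:384,60:450,::-1],None,fx=1.9,fy=1.8,interpolation=cv2.INTER_CUBIC);cv2.imwrite('pics/c3.png',x)
E
```

```text
[601.93336226 103.46631526 234.28927272] [-179.84959735   29.85932355   98.89924526] [ 25.3  23.5  94.1 -29.7  74.   27.7]
plug end px [258.55902726 211.42616037] far mouth [261.20383395 193.03612428] near [106.62485815 192.88401035] rim pts [array([292.6, 193.1]), array([229.8, 193. ]), array([261.1, 222.6]), array([261.3, 161.9])]
[ -1.74234321   2.14705656 138.54390776] [-0.10088546 -0.14056342  0.08619437]
```

View pics/c3.png

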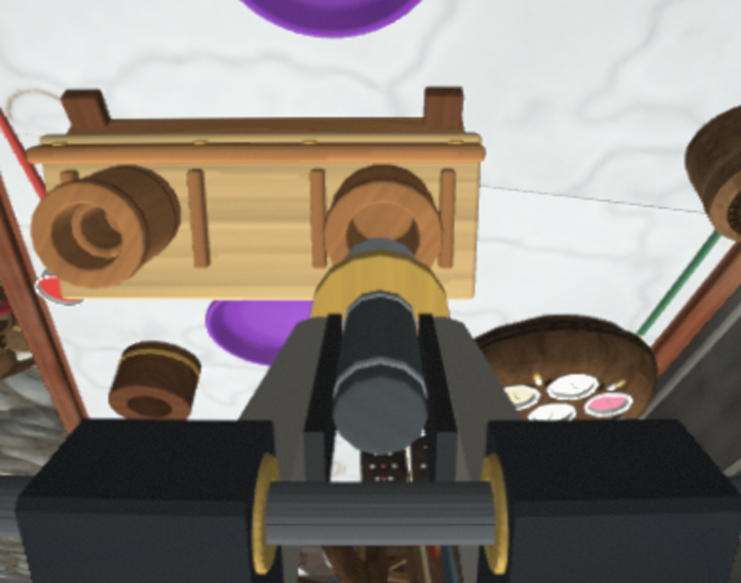

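c3 shows the gauge held straight, its collar at (380,285). The far mouth behind the plug is centred at about x=384, and the near mouth is at (86,233). I'll check the mouth edges numerically before inserting.

```bash
python3 - <<'E'
from h import *
c,i=load('w6');h=cv2.cvtColor(i,cv2.COLOR_RGB2HSV).astype(int)
print('near col106',[(v,h[v,104:109,2].mean().round(),) for v in range(152,232,2)])
print('far col262',[(v,h[v,260:265,2].mean().round()) for v in range(140,196,2)])
print('far row182 S/V',[(u,h[182,u,1],h[182,u,2]) for u in range(222,302,2)])
print('far row182 nxt')
E
```

```text
near col106 [(152, np.float64(185.0)), (154, np.float64(195.0)), (156, np.float64(188.0)), (158, np.float64(109.0)), (160, np.float64(80.0)), (162, np.float64(135.0)), (164, np.float64(157.0)), (166, np.float64(161.0)), (168, np.float64(164.0)), (170, np.float64(167.0)), (172, np.float64(181.0)), (174, np.float64(163.0)), (176, np.float64(153.0)), (178, np.float64(124.0)), (180, np.float64(101.0)), (182, np.float64(88.0)), (184, np.float64(88.0)), (186, np.float64(88.0)), (188, np.float64(89.0)), (190, np.float64(93.0)), (192, np.float64(100.0)), (194, np.float64(118.0)), (196, np.float64(146.0)), (198, np.float64(152.0)), (200, np.float64(116.0)), (202, np.float64(85.0)), (204, np.float64(84.0)), (206, np.float64(84.0)), (208, np.float64(88.0)), (210, np.float64(140.0)), (212, np.float64(170.0)), (214, np.float64(174.0)), (216, np.float64(176.0)), (218, np.float64(179.0)), (220, np.float64(198.0)), (222, np.float64(202.0)), (224, np.float64(208.0)), (226, np.float64(233.0)), (228, np.float64(236.0)), (230, np.float64(235.0))]
far col262 [(140, np.float64(101.0)), (142, np.float64(14
[... 1487 characters left out ...]
8), np.int64(165)), (266, np.int64(147), np.int64(165)), (268, np.int64(148), np.int64(164)), (270, np.int64(146), np.int64(170)), (272, np.int64(149), np.int64(173)), (274, np.int64(147), np.int64(168)), (276, np.int64(148), np.int64(153)), (278, np.int64(145), np.int64(148)), (280, np.int64(149), np.int64(180)), (282, np.int64(147), np.int64(182)), (284, np.int64(148), np.int64(181)), (286, np.int64(147), np.int64(177)), (288, np.int64(149), np.int64(173)), (290, np.int64(146), np.int64(161)), (292, np.int64(148), np.int64(143)), (294, np.int64(149), np.int64(166)), (296, np.int64(148), np.int64(160)), (298, np.int64(140), np.int64(146)), (300, np.int64(109), np.int64(199))]
far row182 nxt
```

The far rim top measures at row 161 against 161.9 predicted, and its column at 261 matches the prediction. I'll go in along the axis, watching the force.

Emit:
carry_out --steps '[{"tx": -0.0017,"ty": 0.0021,"tz": 0.02,"wx": -0.0018,"wy": -0.0025,"wz": 0.0015,"claw": 1},{"tx": 0,"ty": 0,"tz": 0.027,"wx": 0,"wy": 0,"wz": 0,"claw": 1},{"tx": 0,"ty": 0,"tz": 0,"wx": 0,"wy": 0,"wz": 0,"claw": 1},{"tx": 0,"ty": 0,"tz": 0,"wx": 0,"wy": 0,"wz": 0,"claw": 1}]'

```text
t: 6.28
tcp_pos: [608.1, 78.3, 194.3]
ee_rot: [180.0, 30.0, 98.7]
wrist_force: [1.3, -0.2, -1.0]
gripper_width: 0.237
grip_force: 30.0
```

```bash
cat >> h.py <<'E'
def rel(M):
    s=manip.get_state();Rc=E(s['ee_rot']);print('rel tool',Rc.inv().apply(M-s['tcp_pos']).round(2),'rot',(Rc.inv()*RT).as_rotvec().round(4),'F tool',Rc.inv().apply(s['wrist_force']).round(1),'m',Rc.inv().apply(s['moment']).round(2),'t',s['t'],'w',s['gripper_width'])
E
python3 -c "
from h import *
rel(FAR)"
```

```text
rel tool [ 1.02 -0.25 90.96] rot [-0.0008  0.0004 -0.0014] F tool [0.2 1.3 1. ] m [-0.01  0.39 -0.04] t 6.275 w 0.23736696934124818
```

Emit:
carry_out --steps '[{"tx": 0.001,"ty": 0,"tz": 0.008,"wx": 0,"wy": 0,"wz": 0,"claw": 1},{"tx": 0,"ty": 0,"tz": 0.006,"wx": 0,"wy": 0,"wz": 0,"claw": 1},{"tx": 0,"ty": 0,"tz": 0.006,"wx": 0,"wy": 0,"wz": 0,"claw": 1},{"tx": 0,"ty": 0,"tz": 0.005,"wx": 0,"wy": 0,"wz": 0,"claw": 1}]'

```text
t: 6.78
tcp_pos: [609.8, 67.5, 171.4]
ee_rot: [-180.0, 30.0, 98.8]
wrist_force: [-1.0, 0.6, -1.8]
gripper_width: 0.233
grip_force: 30.0
```

```bash
python3 -c "
from h import *
rel(FAR)"
```

```text
rel tool [-1.03 -0.33 65.69] rot [-0.0002  0.0003  0.0001] F tool [ 1.6 -0.9  1.1] m [ 0.06  0.64 -0.06] t 6.775 w 0.23342301386282888
```

Emit:
carry_out --steps '[{"tx": -0.0005,"ty": 0,"tz": 0.006,"wx": 0,"wy": 0,"wz": 0,"claw": 1},{"tx": 0,"ty": 0,"tz": 0.006,"wx": 0,"wy": 0,"wz": 0,"claw": 1},{"tx": 0,"ty": 0,"tz": 0.006,"wx": 0,"wy": 0,"wz": 0,"claw": 1},{"tx": 0,"ty": 0,"tz": 0.004,"wx": 0,"wy": 0,"wz": 0,"claw": 1},{"tx": 0,"ty": 0,"tz": 0,"wx": 0,"wy": 0,"wz": 0,"claw": 1}]'

```text
t: 7.4
tcp_pos: [611.3, 55.9, 152.5]
ee_rot: [-179.9, 30.0, 98.8]
wrist_force: [-0.4, 2.2, -4.0]
gripper_width: 0.229
grip_force: 30.0
```

```bash
python3 -c "
from h import *
rel(FAR)"
```

```text
rel tool [-0.34  0.   43.55] rot [-0.001   0.0007  0.0002] F tool [ 3.9 -0.   2.4] m [ 0.04  0.81 -0.04] t 7.4 w 0.22909002604530693
```

Emit:
carry_out --steps '[{"tx": 0,"ty": 0,"tz": 0.002,"wx": 0,"wy": 0,"wz": 0,"claw": 1},{"tx": 0,"ty": 0,"tz": 0.002,"wx": 0,"wy": 0,"wz": 0,"claw": 1},{"tx": 0,"ty": 0,"tz": 0.0005,"wx": 0,"wy": 0,"wz": 0,"claw": 1},{"tx": 0,"ty": 0,"tz": 0,"wx": 0,"wy": 0,"wz": 0,"claw": 1}]'

```text
t: 7.9
tcp_pos: [612.1, 55.5, 151.7]
ee_rot: [179.9, 30.0, 98.7]
wrist_force: [-9.2, 13.8, 20.4]
gripper_width: 0.237
grip_force: 30.1
```

```bash
python3 -c "
from h import *
rel(FAR)"
```

```text
rel tool [-0.26 -0.88 42.56] rot [ 0.0013 -0.0001 -0.0017] F tool [  2.8  -7.  -25.2] m [ 1.8   0.75 -0.05] t 7.9 w 0.2369244755203519
```

Emit:
carry_out --steps '[{"tx": 0,"ty": -0.001,"tz": -0.001,"wx": 0,"wy": 0,"wz": 0,"claw": 1},{"tx": 0,"ty": 0,"tz": 0.001,"wx": 0,"wy": 0,"wz": 0,"claw": 1},{"tx": 0,"ty": 0,"tz": 0.0005,"wx": 0,"wy": 0,"wz": 0,"claw": 1},{"tx": 0,"ty": 0,"tz": 0,"wx": 0,"wy": 0,"wz": 0,"claw": 1}]'

```text
t: 8.4
tcp_pos: [611.9, 55.4, 151.7]
ee_rot: [179.8, 30.0, 98.7]
wrist_force: [-8.8, 14.8, 21.4]
gripper_width: 0.231
grip_force: 30.0
```

```bash
python3 - <<'E'
from h import *
rel(FAR)
c,i=snap('w7')
x=i[60:384,60:450,::-1];x=cv2.resize(i[120:300,150:370,::-1],None,fx=3.3,fy=3.3,interpolation=cv2.INTER_CUBIC);cv2.imwrite('pics/c4.png',x)
s=cv2.cvtColor(manip.get_image('scene'),cv2.COLOR_RGB2BGR);cv2.imwrite('pics/s2.png',s)
c=manip.camera_info('scene');u,v=map(int,proj(c,FAR+10*a));y=cv2.resize(s[v-40:v+60,u-60:u+60],None,fx=4.5,fy=5.94,interpolation=cv2.INTER_CUBIC)
cv2.imwrite('pics/c5.png',cv2.resize(np.hstack([cv2.resize(x,(400,327)),cv2.resize(y,(392,327))]),None,fx=1,fy=1));print(u,v)
E
```

```text
rel tool [-0.31 -0.68 42.53] rot [ 0.0029 -0.0005 -0.002 ] F tool [  3.2  -6.3 -26.5] m [ 1.51  0.87 -0.07] t 8.4 w 0.23123661101632367
262 144
```

View pics/c5.png

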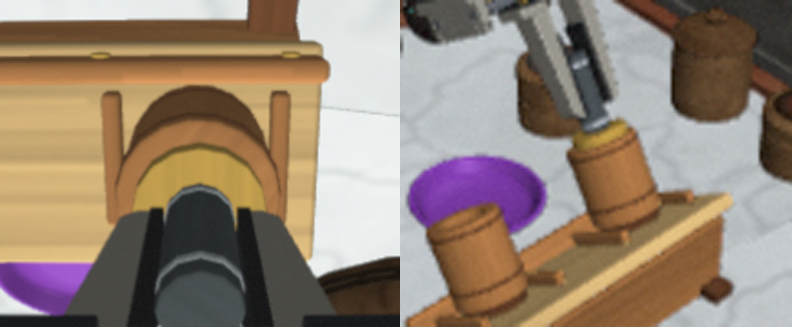

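Views at the second contact: the brass collar lies flat on the far block's top face. The stop came near full depth, at about 40 mm rather than 20, so the far block is the true one and the near block is the reject. I'll withdraw along the axis and return the gauge.

Emit:
carry_out --steps '[{"tx": 0,"ty": 0,"tz": -0.004,"wx": 0,"wy": 0,"wz": 0,"claw": 1},{"tx": 0,"ty": 0,"tz": -0.01,"wx": 0,"wy": 0,"wz": 0,"claw": 1},{"tx": 0,"ty": 0,"tz": -0.015,"wx": 0,"wy": 0,"wz": 0,"claw": 1},{"tx": 0,"ty": 0,"tz": -0.015,"wx": 0,"wy": 0,"wz": 0,"claw": 1},{"tx": 0,"ty": 0,"tz": -0.02,"wx": 0,"wy": 0,"wz": 0,"claw": 1},{"tx": 0,"ty": 0,"tz": -0.03,"wx": 0,"wy": 0,"wz": 0,"claw": 1},{"tx": 0,"ty": 0,"tz": -0.014,"wx": 0,"wy": 0,"wz": 0,"claw": 1},{"tx": 0,"ty": 0,"tz": 0,"wx": 0,"wy": 0,"wz": 0,"claw": 1}]'

```text
t: 9.5
tcp_pos: [603.0, 107.7, 243.2]
ee_rot: [179.9, 30.0, 98.8]
wrist_force: [0.1, 0.1, -1.1]
gripper_width: 0.235
grip_force: 30.0
```

```bash
python3 - <<'E'
from h import *
F2=np.array([614.9,36.1,117.9]);rel(F2)
c,i=snap('w8');h=cv2.cvtColor(i,cv2.COLOR_RGB2HSV).astype(int)
print([proj(c,F2+28*q).round(1) for q in (Y,-Y,np.cross(Y,-a))])
u,v=map(int,proj(c,F2));v2=v-11
print('row',v2,[(x,h[v2,x,1],h[v2,x,2]) for x in list(range(u-42,u-24,2))+list(range(u+24,u+42,2))]);print('col',u,[(y,h[y,u,2]) for y in range(v-50,v-10,2)])
plan([459.2,-273.3,240],E([180,0,90.2]),9)
E
```

```text
rel tool [ -0.18   0.51 144.82] rot [ 0.0017  0.0001 -0.0003] F tool [0.7 0.1 0.9] m [ 0.05  0.3  -0.02] t 9.5 w 0.2348942552048273
[array([290.2, 189.5]), array([228.5, 189.6]), array([259.3, 158.9])]
row 178 [(217, np.int64(108), np.int64(187)), (219, np.int64(109), np.int64(187)), (221, np.int64(109), np.int64(185)), (223, np.int64(145), np.int64(163)), (225, np.int64(148), np.int64(164)), (227, np.int64(147), np.int64(156)), (229, np.int64(145), np.int64(109)), (231, np.int64(147), np.int64(161)), (233, np.int64(146), np.int64(169)), (283, np.int64(145), np.int64(179)), (285, np.int64(147), np.int64(174)), (287, np.int64(146), np.int64(147)), (289, np.int64(148), np.int64(148)), (291, np.int64(148), np.int64(167)), (293, np.int64(146), np.int64(161)), (295, np.int64(132), np.int64(149)), (297, np.int64(108), np.int64(192)), (299, np.int64(108), np.int64(192))]
col 259 [(139, np.int64(131)), (141, np.int64(171)), (143, np.int64(189)), (145, np.int64(206)), (147, np.int64(192)), (149, np.int64(81)), (151, np.int64(83)), (153, np.int64(84)), (155, np.int64(79)), (157, np.int64(119)), (159, np.int64(166)), (161, np.int64(163)), (163, np.int64(163)), (165, np.int64(168)), (167, np.int64(177)), (169, np.int64(165)), (171, np.int64(162)), (173, np.int64(160)), (175, np.int64(162)), (177, np.int64(164))]
n 9 per-row deg 3.4679069527488164 mm 45.16836162272179
row 0 t [-0.0339 -0.0222  0.0199] w [0.0044 0.0581 0.0163]
row 1 t [-0.0354 -0.0216  0.018 ] w [0.0044 0.0581 0.0163]
row 2 t [-0.0367 -0.0209  0.016 ] w [0.0044 0.0581 0.0163]
row 3 t [-0.0379 -0.0202  0.0139] w [0.0044 0.0581 0.0163]
row 4 t [-0.039  -0.0195  0.0117] w [0.0044 0.0581 0.0163]
row 5 t [-0.0399 -0.0189  0.0095] w [0.0044 0.0581 0.0163]
row 6 t [-0.0407 -0.0182  0.0073] w [0.0044 0.0581 0.0163]
row 7 t [-0.0414 -0.0175  0.005 ] w [0.0044 0.0581 0.0163]
row 8 t [-0.0419 -0.0168  0.0026] w [0.0044 0.0581 0.0163]
```

The far block has stayed in place: its rim measures at row 157.5 against 158.9 predicted. Now back to above the stand.

Emit:
carry_out --steps '[{"tx": -0.034,"ty": -0.022,"tz": 0.02,"wx": 0.0044,"wy": 0.0581,"wz": 0.0163,"claw": 1},{"tx": -0.0355,"ty": -0.0215,"tz": 0.018,"wx": 0.0044,"wy": 0.0581,"wz": 0.0163,"claw": 1},{"tx": -0.0365,"ty": -0.021,"tz": 0.016,"wx": 0.0044,"wy": 0.0581,"wz": 0.0163,"claw": 1},{"tx": -0.038,"ty": -0.02,"tz": 0.014,"wx": 0.0044,"wy": 0.0581,"wz": 0.0163,"claw": 1},{"tx": -0.039,"ty": -0.0195,"tz": 0.0115,"wx": 0.0044,"wy": 0.0581,"wz": 0.0163,"claw": 1},{"tx": -0.04,"ty": -0.019,"tz": 0.0095,"wx": 0.0044,"wy": 0.0581,"wz": 0.0163,"claw": 1},{"tx": -0.0405,"ty": -0.018,"tz": 0.0075,"wx": 0.0044,"wy": 0.0581,"wz": 0.0163,"claw": 1},{"tx": -0.0415,"ty": -0.0175,"tz": 0.005,"wx": 0.0044,"wy": 0.0581,"wz": 0.0163,"claw": 1},{"tx": -0.042,"ty": -0.017,"tz": 0.0025,"wx": 0.0044,"wy": 0.0581,"wz": 0.0163,"claw": 1},{"tx": 0,"ty": 0,"tz": 0,"wx": 0,"wy": 0,"wz": 0,"claw": 1}]'

```text
t: 10.8
tcp_pos: [457.1, -277.0, 238.8]
ee_rot: [-179.8, -0.0, 89.8]
wrist_force: [0.4, 0.2, -2.6]
gripper_width: 0.234
grip_force: 30.0
```

Emit:
carry_out --steps '[{"tx": 0,"ty": 0,"tz": 0,"wx": 0,"wy": 0,"wz": 0,"claw": 1}]'

```text
t: 10.92
tcp_pos: [458.5, -273.5, 239.0]
ee_rot: [-179.9, -0.0, 90.1]
wrist_force: [0.6, 1.1, -2.3]
gripper_width: 0.235
grip_force: 30.0
```

```bash
python3 - <<'E'
from h import *
s=manip.get_state();print(s['t'],s['wrist_force'].round(1))
c,i=snap('w9')
# stand top rim check
plan([459.2,-273.3,155],E([180,0,90.2]),3)
E
```

```text
10.925 [ 0.6  1.1 -2.3]
n 3 per-row deg 0.035496949474426144 mm 28.0731748623484
row 0 t [-0.0001  0.0001  0.0281] w [-0.0006 -0.0001 -0.0001]
row 1 t [-0.0001  0.0001  0.0281] w [-0.0006 -0.0001 -0.0001]
row 2 t [-0.0001  0.0001  0.0281] w [-0.0006 -0.0001 -0.0001]
```

Emit:
carry_out --steps '[{"tx": 0,"ty": 0,"tz": 0.04,"wx": 0,"wy": 0,"wz": 0,"claw": 1},{"tx": 0,"ty": 0,"tz": 0.04,"wx": 0,"wy": 0,"wz": 0,"claw": 1},{"tx": 0,"ty": 0,"tz": 0.02,"wx": 0,"wy": 0,"wz": 0,"claw": 1},{"tx": 0,"ty": 0,"tz": 0.01,"wx": 0,"wy": 0,"wz": 0,"claw": 1},{"tx": 0,"ty": 0,"tz": 0.01,"wx": 0,"wy": 0,"wz": 0,"claw": 1},{"tx": 0,"ty": 0,"tz": 0,"wx": 0,"wy": 0,"wz": 0,"claw": 1}]'

```text
t: 11.72
tcp_pos: [459.4, -273.2, 119.8]
ee_rot: [-180.0, 0.0, 90.2]
wrist_force: [0.1, -0.8, -2.4]
gripper_width: 0.232
grip_force: 30.0
```

Emit:
carry_out --steps '[{"tx": 0,"ty": 0,"tz": 0.01,"wx": 0,"wy": 0,"wz": 0,"claw": 1},{"tx": 0,"ty": 0,"tz": 0.009,"wx": 0,"wy": 0,"wz": 0,"claw": 1},{"tx": 0,"ty": 0,"tz": 0.005,"wx": 0,"wy": 0,"wz": 0,"claw": 1},{"tx": 0,"ty": 0,"tz": 0.002,"wx": 0,"wy": 0,"wz": 0,"claw": 1},{"tx": 0,"ty": 0,"tz": 0,"wx": 0,"wy": 0,"wz": 0,"claw": 1}]'

```text
t: 12.35
tcp_pos: [459.3, -273.6, 93.9]
ee_rot: [-180.0, 0.0, 90.2]
wrist_force: [0.7, -0.6, -2.5]
gripper_width: 0.235
grip_force: 30.0
```

Emit:
carry_out --steps '[{"tx": 0,"ty": 0,"tz": 0.002,"wx": 0,"wy": 0,"wz": 0,"claw": 1},{"tx": 0,"ty": 0,"tz": 0.002,"wx": 0,"wy": 0,"wz": 0,"claw": 1},{"tx": 0,"ty": 0,"tz": 0,"wx": 0,"wy": 0,"wz": 0,"claw": 1}]'

```text
t: 12.72
tcp_pos: [459.2, -273.6, 89.8]
ee_rot: [-180.0, 0.0, 90.2]
wrist_force: [-1.2, -0.0, -1.9]
gripper_width: 0.232
grip_force: 30.0
```

Emit:
carry_out --steps '[{"tx": 0,"ty": 0,"tz": 0.001,"wx": 0,"wy": 0,"wz": 0,"claw": 1},{"tx": 0,"ty": 0,"tz": 0.0005,"wx": 0,"wy": 0,"wz": 0,"claw": 1},{"tx": 0,"ty": 0,"tz": 0,"wx": 0,"wy": 0,"wz": 0,"claw": 1}]'

```text
t: 13.1
tcp_pos: [459.4, -273.6, 89.0]
ee_rot: [-180.0, 0.0, 90.2]
wrist_force: [-1.9, 0.8, 5.1]
gripper_width: 0.236
grip_force: 30.0
```

The collar is seated on the stand, so I'll release and rise.

Emit:
carry_out --steps '[{"tx": 0,"ty": 0,"tz": 0,"wx": 0,"wy": 0,"wz": 0,"claw": 0.6},{"tx": 0,"ty": 0,"tz": 0,"wx": 0,"wy": 0,"wz": 0,"claw": 0.4},{"tx": 0,"ty": 0,"tz": 0,"wx": 0,"wy": 0,"wz": 0,"claw": 0.4},{"tx": 0,"ty": 0,"tz": -0.03,"wx": 0,"wy": 0,"wz": 0,"claw": 0.4},{"tx": 0,"ty": 0,"tz": -0.05,"wx": 0,"wy": 0,"wz": 0,"claw": 0.4},{"tx": 0,"ty": 0,"tz": -0.06,"wx": 0,"wy": 0,"wz": 0,"claw": 0.2},{"tx": 0,"ty": 0,"tz": -0.03,"wx": 0,"wy": 0,"wz": 0,"claw": 0.1},{"tx": 0,"ty": 0,"tz": 0,"wx": 0,"wy": 0,"wz": 0,"claw": 0}]'

```text
t: 14.1
tcp_pos: [460.6, -274.3, 260.9]
ee_rot: [179.8, 0.2, 90.2]
wrist_force: [0.0, 0.5, -0.1]
gripper_width: 0.905
grip_force: 0.0
```

```bash
python3 - <<'E'
from h import *
c,i=snap('w10')
m=mask(i,(18,120,90),(32,255,255));u,v=map(int,proj(c,[459,-273.5,58]));k=np.zeros_like(m);k[v-50:v+50,u-50:u+50]=m[v-50:v+50,u-50:u+50]
p=max(cv2.findContours(k,0,2)[0],key=cv2.contourArea);h=cv2.convexHull(p)
P=np.array([onz(c,*q[0],58)[:2] for q in h]);print('collar',cv2.minEnclosingCircle(P.astype(np.float32)))
s=manip.get_state();print(s['tcp_pos'],s['t'])
N=np.array([477.0,13.6,118.0]);print('tgt',N+110*a)
plan(N+110*a,RT,8)
E
```

```text
collar ((460.1968688964844, -272.85260009765625), 22.2159366607666)
[ 459.63838651 -273.71572509  258.91618273] 14.15
tgt [468.585779    67.95256098 213.26279442]
n 8 per-row deg 3.8897637557203817 mm 43.10262198401086
row 0 t [0.0427 0.0012 0.0057] w [-0.0048 -0.0652 -0.0184]
row 1 t [0.043  0.002  0.0029] w [-0.0048 -0.0652 -0.0184]
row 2 t [0.043  0.0028 0.0001] w [-0.0048 -0.0652 -0.0184]
row 3 t [ 0.0429  0.0036 -0.0027] w [-0.0048 -0.0652 -0.0184]
row 4 t [ 0.0425  0.0044 -0.0055] w [-0.0048 -0.0652 -0.0184]
row 5 t [ 0.042   0.0052 -0.0082] w [-0.0048 -0.0652 -0.0184]
row 6 t [ 0.0413  0.006  -0.0109] w [-0.0048 -0.0652 -0.0184]
row 7 t [ 0.0404  0.0068 -0.0135] w [-0.0048 -0.0652 -0.0184]
```

The gauge is back, with its collar at (460,-273) and radius 22.2. Next, the near block.

Emit:
carry_out --steps '[{"tx": 0.043,"ty": 0.001,"tz": 0.005,"wx": -0.0048,"wy": -0.0652,"wz": -0.0184,"claw": 0},{"tx": 0.043,"ty": 0.002,"tz": 0.003,"wx": -0.0048,"wy": -0.0652,"wz": -0.0184,"claw": 0},{"tx": 0.043,"ty": 0.003,"tz": 0,"wx": -0.0048,"wy": -0.0652,"wz": -0.0184,"claw": 0},{"tx": 0.043,"ty": 0.0035,"tz": -0.003,"wx": -0.0048,"wy": -0.0652,"wz": -0.0184,"claw": 0},{"tx": 0.0425,"ty": 0.0045,"tz": -0.0055,"wx": -0.0048,"wy": -0.0652,"wz": -0.0184,"claw": 0},{"tx": 0.042,"ty": 0.005,"tz": -0.008,"wx": -0.0048,"wy": -0.0652,"wz": -0.0184,"claw": 0},{"tx": 0.0415,"ty": 0.006,"tz": -0.011,"wx": -0.0048,"wy": -0.0652,"wz": -0.0184,"claw": 0},{"tx": 0.0405,"ty": 0.007,"tz": -0.0135,"wx": -0.0048,"wy": -0.0652,"wz": -0.0184,"claw": 0},{"tx": 0,"ty": 0,"tz": 0,"wx": 0,"wy": 0,"wz": 0,"claw": 0},{"tx": 0,"ty": 0,"tz": 0,"wx": 0,"wy": 0,"wz": 0,"claw": 0}]'

```text
t: 15.4
tcp_pos: [467.2, 68.5, 212.4]
ee_rot: [-179.7, 30.0, 99.0]
wrist_force: [0.4, 0.5, 0.4]
gripper_width: 1.0
grip_force: 0.0
```

```bash
python3 - <<'E'
from h import *
N=np.array([477.0,13.6,118.0]);rel(N)
c,i=snap('w11');h=cv2.cvtColor(i,cv2.COLOR_RGB2HSV).astype(int)
print('c',proj(c,N),[proj(c,N+28*q).round(1) for q in (Y,-Y,np.cross(Y,-a),-np.cross(Y,-a))],[proj(c,N+17*q).round(1) for q in (Y,-Y,np.cross(Y,-a),-np.cross(Y,-a))])
u,v=map(int,proj(c,N));print('row',v,[(x,h[v,x,2]) for x in range(u-46,u+47,2)]);print('col',u,[(y,h[y,u,2]) for y in range(v-50,v+50,2)])
E
```

```text
rel tool [ -1.08   1.63 109.65] rot [-0.0033 -0.0004  0.003 ] F tool [ 0.2  0.5 -0.6] m [0.06 0.19 0.  ] t 15.4 w 1.0002045942472462
c [260.72642019 201.57749524] [array([295.3, 201.7]), array([226.1, 201.4]), array([260.9, 167.4]), array([260.6, 233.8])] [array([281.7, 201.7]), array([239.7, 201.5]), array([260.8, 181.1]), array([260.6, 221.4])]
row 201 [(214, np.int64(208)), (216, np.int64(209)), (218, np.int64(207)), (220, np.int64(172)), (222, np.int64(165)), (224, np.int64(160)), (226, np.int64(152)), (228, np.int64(167)), (230, np.int64(169)), (232, np.int64(172)), (234, np.int64(170)), (236, np.int64(161)), (238, np.int64(140)), (240, np.int64(93)), (242, np.int64(92)), (244, np.int64(163)), (246, np.int64(163)), (248, np.int64(148)), (250, np.int64(122)), (252, np.int64(89)), (254, np.int64(82)), (256, np.int64(81)), (258, np.int64(81)), (260, np.int64(81)), (262, np.int64(77)), (264, np.int64(75)), (266, np.int64(78)), (268, np.int64(92)), (270, np.int64(130)), (272, np.int64(147)), (274, np.int64(160)), (276, np.int64(114)), (278, np.int64(82)), (280, np.int64(111)), (282, 
[... 675 characters left out ...]
1)), (187, np.int64(163)), (189, np.int64(163)), (191, np.int64(164)), (193, np.int64(163)), (195, np.int64(136)), (197, np.int64(81)), (199, np.int64(84)), (201, np.int64(81)), (203, np.int64(75)), (205, np.int64(108)), (207, np.int64(140)), (209, np.int64(155)), (211, np.int64(95)), (213, np.int64(90)), (215, np.int64(89)), (217, np.int64(97)), (219, np.int64(158)), (221, np.int64(173)), (223, np.int64(174)), (225, np.int64(174)), (227, np.int64(175)), (229, np.int64(194)), (231, np.int64(214)), (233, np.int64(232)), (235, np.int64(240)), (237, np.int64(241)), (239, np.int64(241)), (241, np.int64(234)), (243, np.int64(196)), (245, np.int64(184)), (247, np.int64(180)), (249, np.int64(194))]
```

The near mouth's true centre is about +1.3 mm in tool x and +1.1 mm in tool y from the TCP line. I'll go in over it and grip.

Emit:
carry_out --steps '[{"tx": 0.0013,"ty": 0.0011,"tz": 0.03,"wx": -0.003,"wy": 0,"wz": 0.003,"claw": 0},{"tx": 0,"ty": 0,"tz": 0.035,"wx": 0,"wy": 0,"wz": 0,"claw": 0},{"tx": 0,"ty": 0,"tz": 0.025,"wx": 0,"wy": 0,"wz": 0,"claw": 0},{"tx": 0,"ty": 0,"tz": 0.02,"wx": 0,"wy": 0,"wz": 0,"claw": 0},{"tx": 0,"ty": 0,"tz": 0.019,"wx": 0,"wy": 0,"wz": 0,"claw": 0},{"tx": 0,"ty": 0,"tz": 0,"wx": 0,"wy": 0,"wz": 0,"claw": 0.1}]'

```text
t: 16.2
tcp_pos: [477.8, 4.4, 100.7]
ee_rot: [180.0, 30.0, 98.5]
wrist_force: [-0.2, 1.0, 0.4]
gripper_width: 0.913
grip_force: 0.0
```

```bash
python3 - <<'E'
from h import *
N=np.array([477.0,13.6,118.0]);rel(N)
E
```

```text
rel tool [ -0.64   0.55 -19.59] rot [-0.0018 -0.0007 -0.0041] F tool [ 0.7 -0.  -0.8] m [ 0.03  0.17 -0.03] t 16.2 w 0.9130766738783599
```

Emit:
carry_out --steps '[{"tx": 0,"ty": 0,"tz": 0,"wx": 0,"wy": 0,"wz": 0,"claw": 0.25},{"tx": 0,"ty": 0,"tz": 0,"wx": 0,"wy": 0,"wz": 0,"claw": 0.4},{"tx": 0,"ty": 0,"tz": 0,"wx": 0,"wy": 0,"wz": 0,"claw": 0.6},{"tx": 0,"ty": 0,"tz": 0,"wx": 0,"wy": 0,"wz": 0,"claw": 0.6},{"tx": 0,"ty": 0,"tz": 0,"wx": 0,"wy": 0,"wz": 0,"claw": 0.6}]' --grip_force 35

```text
t: 16.82
tcp_pos: [478.9, 6.8, 101.8]
ee_rot: [179.8, 30.0, 98.6]
wrist_force: [-2.8, 1.6, 6.6]
gripper_width: 0.612
grip_force: 35.0
```

```bash
python3 - <<'E'
from h import *
N=np.array([477.0,13.6,118.0]);rel(N);print(manip.get_state()['grip_force'])
E
```

```text
rel tool [ -2.03  -0.75 -17.58] rot [ 0.0018 -0.0005 -0.0023] F tool [-1.6 -2.5 -6.7] m [ 0.6  -0.04 -0.  ] t 16.825 w 0.6116007505419515
35.003938749432564
```

Emit:
carry_out --steps '[{"tx": 0,"ty": 0,"tz": -0.008,"wx": 0,"wy": 0,"wz": 0,"claw": 0.6},{"tx": 0,"ty": 0,"tz": -0.015,"wx": 0,"wy": 0,"wz": 0,"claw": 0.6},{"tx": 0,"ty": 0,"tz": -0.03,"wx": 0,"wy": 0,"wz": 0,"claw": 0.6},{"tx": 0,"ty": 0,"tz": -0.035,"wx": 0,"wy": 0,"wz": 0,"claw": 0.6},{"tx": 0,"ty": 0,"tz": -0.01,"wx": 0,"wy": 0,"wz": 0,"claw": 0.6}]'

```text
t: 17.45
tcp_pos: [472.3, 56.6, 188.2]
ee_rot: [179.6, 29.9, 98.6]
wrist_force: [-0.2, -0.7, -2.5]
gripper_width: 0.612
grip_force: 35.0
```

```bash
python3 - <<'E'
from h import *
s=manip.get_state();print(s['tcp_pos'],s['wrist_force'],s['gripper_width'])
plan([514,230,195],E([180,0,98.8]),6)
E
```

```text
[472.28185695  56.59468597 188.17514278] [-0.15463972 -0.65478003 -2.4976241 ] 0.6120569838281681
n 6 per-row deg 4.9776543702961735 mm 29.747261811199223
row 0 t [ 0.0233  0.0113 -0.0146] w [ 0.001   0.0869 -0.0002]
row 1 t [ 0.0245  0.0113 -0.0126] w [ 0.001   0.0869 -0.0002]
row 2 t [ 0.0255  0.0113 -0.0104] w [ 0.001   0.0869 -0.0002]
row 3 t [ 0.0263  0.0113 -0.0082] w [ 0.001   0.0869 -0.0002]
row 4 t [ 0.0269  0.0113 -0.0059] w [ 0.001   0.0869 -0.0002]
row 5 t [ 0.0273  0.0113 -0.0035] w [ 0.001   0.0869 -0.0002]
```

Emit:
carry_out --steps '[{"tx": 0.0235,"ty": 0.011,"tz": -0.0145,"wx": 0.001,"wy": 0.0869,"wz": 0,"claw": 0.6},{"tx": 0.0245,"ty": 0.011,"tz": -0.0125,"wx": 0.001,"wy": 0.0869,"wz": 0,"claw": 0.6},{"tx": 0.0255,"ty": 0.0115,"tz": -0.0105,"wx": 0.001,"wy": 0.0869,"wz": 0,"claw": 0.6},{"tx": 0.0265,"ty": 0.0115,"tz": -0.008,"wx": 0.001,"wy": 0.0869,"wz": 0,"claw": 0.6},{"tx": 0.027,"ty": 0.0115,"tz": -0.006,"wx": 0.001,"wy": 0.0869,"wz": 0,"claw": 0.6},{"tx": 0.0275,"ty": 0.0115,"tz": -0.0035,"wx": 0.001,"wy": 0.0869,"wz": 0,"claw": 0.6},{"tx": 0,"ty": 0,"tz": 0,"wx": 0,"wy": 0,"wz": 0,"claw": 0.6},{"tx": 0,"ty": 0,"tz": 0,"wx": 0,"wy": 0,"wz": 0,"claw": 0.6}]'

```text
t: 18.45
tcp_pos: [512.7, 227.8, 191.6]
ee_rot: [-179.7, 0.2, 98.6]
wrist_force: [0.4, -0.4, -1.8]
gripper_width: 0.607
grip_force: 35.0
```

```bash
python3 - <<'E'
from h import *
s=manip.get_state();print(s['tcp_pos'],s['ee_rot'],s['wrist_force'])
c,i=snap('w12')
u,v=map(int,proj(c,[513.5,298,22]));print(u,v)
m=mask(i,(5,70,20),(22,255,200));k=np.zeros_like(m);b=(max(u-85,0),max(v-85,0),u+85,v+75);k[b[1]:b[3],b[0]:b[2]]=m[b[1]:b[3],b[0]:b[2]]
lab=cv2.findContours(k,0,1)[0];p=max(lab,key=cv2.contourArea);print(cv2.boundingRect(p),b)
q=cv2.convexHull(p)[:,0];q=q[(q[:,1]>2)&(q[:,1]<b[3]-2)]
w=np.array([onz(c,*x,22)[:2] for x in q])
for _ in range(2):
    A=np.c_[2*w,np.ones(len(w))];S=np.linalg.lstsq(A,(w**2).sum(1),rcond=None)[0];r=np.sqrt(S[2]+S[0]**2+S[1]**2);e=np.hypot(*(w-S[:2]).T)-r;print('dish',S[:2].round(1),r.round(1),e.std().round(2),len(w));w=w[abs(e)<1.5]
# block in hand: bore centre, top rim is 17.6 behind TCP
Rc=E(s['ee_rot']);M=s['tcp_pos']+Rc.apply([0,0,-17.6]);h=cv2.cvtColor(i,cv2.COLOR_RGB2HSV).astype(int)
print('M',proj(c,M),'r17',[proj(c,M+17*Rc.apply(d)).round(1) for d in ([1,0,0],[-1,0,0],[0,1,0],[0,-1,0])],'r28',[proj(c,M+28*Rc.apply(d)).round(1) for d in ([1,0,0],[-1,0,0],[0,1,0],[0,-1,0])])
u,v=map(int,proj(c,M));print('col',u,[(y,h[y,u,2]) for y in range(v-55,min(v+60,383),2)]);
E
```

```text
[512.72368521 227.80771521 191.6495938 ] [-179.73112459    0.22987117   98.64769907] [ 0.35670851 -0.36223127 -1.75916177]
271 109
(213, 45, 122, 125) (186, 24, 356, 184)
dish [515.  297.6] 56.4 0.07 53
dish [515.  297.6] 56.4 0.07 53
M [257.75916612 278.54835301] r17 [array([257.7, 244. ]), array([257.8, 310.7]), array([295.2, 278.5]), array([220.3, 278.5])] r28 [array([257.6, 220.4]), array([257.9, 330.2]), array([319.4, 278.4]), array([196.2, 278.3])]
col 257 [(223, np.int64(206)), (225, np.int64(203)), (227, np.int64(197)), (229, np.int64(198)), (231, np.int64(199)), (233, np.int64(199)), (235, np.int64(200)), (237, np.int64(202)), (239, np.int64(204)), (241, np.int64(201)), (243, np.int64(201)), (245, np.int64(203)), (247, np.int64(201)), (249, np.int64(201)), (251, np.int64(176)), (253, np.int64(89)), (255, np.int64(86)), (257, np.int64(87)), (259, np.int64(90)), (261, np.int64(92)), (263, np.int64(91)), (265, np.int64(90)), (267, np.int64(88)), (269, np.int64(86)), (271, np.int64(86)), (273, np.int64(84)), (275, np.int64(83)), (277, np.int64(120)), (279, np.int64(165)), (281, np.int64(172)), (283, np.int64(177)), (285, np.int64(136)), (287, np.int64(92)), (289, np.int64(91)), (291, np.int64(90)), (293, np.int64(92)), (295, np.int64(92)), (297, np.int64(92)), (299, np.int64(93)), (301, np.int64(91)), (303, np.int64(92)), (305, np.int64(92)), (307, np.int64(104)), (309, np.int64(172)), (311, np.int64(207)), (313, np.int64(215)), (315, np.int64(217)), (317, np.int64(216)), (319, np.int64(216)), (321, np.int64(214)), (323, np.int64(213)), (325, np.int64(211)), (327, np.int64(153)), (329, np.int64(50)), (331, np.int64(53)), (333, np.int64(58)), (335, np.int64(66)), (337, np.int64(69))]
```

```bash
python3 - <<'E'
from h import *
c,i=load('w12');h=cv2.cvtColor(i,cv2.COLOR_RGB2HSV).astype(int)
print('col',[(y,h[y,257,0],h[y,257,1],h[y,257,2]) for y in range(170,254,3)])
for r in (265,279,290):print('row',r,[(x,h[r,x,2]) for x in range(180,336,3)])
E
```

```text
col [(170, np.int64(102), np.int64(6), np.int64(231)), (173, np.int64(90), np.int64(4), np.int64(238)), (176, np.int64(90), np.int64(4), np.int64(242)), (179, np.int64(90), np.int64(3), np.int64(244)), (182, np.int64(98), np.int64(4), np.int64(244)), (185, np.int64(60), np.int64(1), np.int64(220)), (188, np.int64(14), np.int64(144), np.int64(87)), (191, np.int64(13), np.int64(148), np.int64(88)), (194, np.int64(14), np.int64(146), np.int64(89)), (197, np.int64(14), np.int64(152), np.int64(89)), (200, np.int64(14), np.int64(150), np.int64(90)), (203, np.int64(14), np.int64(147), np.int64(92)), (206, np.int64(14), np.int64(140), np.int64(91)), (209, np.int64(14), np.int64(143), np.int64(93)), (212, np.int64(15), np.int64(146), np.int64(82)), (215, np.int64(12), np.int64(148), np.int64(88)), (218, np.int64(14), np.int64(147), np.int64(106)), (221, np.int64(14), np.int64(147), np.int64(201)), (224, np.int64(14), np.int64(148), np.int64(204)), (227, np.int64(14), np.int64(146), np.int64(197)), (230, np.int64(14), np.int64(148), np.int64(198)), (233, np.int64(14), np.int64(147), np.int64(1
[... 2985 characters left out ...]
(237, np.int64(90)), (240, np.int64(92)), (243, np.int64(93)), (246, np.int64(94)), (249, np.int64(93)), (252, np.int64(91)), (255, np.int64(91)), (258, np.int64(93)), (261, np.int64(93)), (264, np.int64(92)), (267, np.int64(88)), (270, np.int64(84)), (273, np.int64(82)), (276, np.int64(78)), (279, np.int64(81)), (282, np.int64(80)), (285, np.int64(78)), (288, np.int64(77)), (291, np.int64(79)), (294, np.int64(172)), (297, np.int64(210)), (300, np.int64(201)), (303, np.int64(205)), (306, np.int64(210)), (309, np.int64(213)), (312, np.int64(208)), (315, np.int64(207)), (318, np.int64(53)), (321, np.int64(26)), (324, np.int64(26)), (327, np.int64(28)), (330, np.int64(26)), (333, np.int64(27))]
```

```bash
python3 - <<'E'
from h import *
s=manip.get_state();c=load('w12')[0];Rc=E(s['ee_rot']);p=s['tcp_pos']
for z in(-17.6,-15):print(z,[proj(c,p+Rc.apply(q)).round(1) for q in ([28,0,z],[-28,0,z],[28,0,z+62],[24,0,z+70])])
print(s['wrist_force'],s['moment'],p,s['ee_rot'])
plan([514,297.3,120],E([180,0,98.8]),3)
E
```

```text
-17.6 [array([257.8, 220.2]), array([258. , 330.2]), array([258.4, 185.4]), array([258.5, 188.5])]
-15 [array([257.8, 218.2]), array([258. , 326.8]), array([258.4, 184.4]), array([258.5, 187.5])]
[-0.54816302  0.98138626 -1.43333212] [-0.05440052  0.07775686 -0.01335708] [512.77389097 227.95772278 191.77121041] [-179.74858107    0.20697161   98.65235259]
n 3 per-row deg 0.11924878406290694 mm 33.26820537037874
row 0 t [0.0229 0.004  0.0238] w [-0.0015  0.0012 -0.0009]
row 1 t [0.0228 0.004  0.0239] w [-0.0015  0.0012 -0.0009]
row 2 t [0.0228 0.004  0.0239] w [-0.0015  0.0012 -0.0009]
```

The block hangs straight: its lower edge is at row 186 against 185 predicted. The dish centre fits to (515.0,297.6) with radius 56.4. Now move over the dish and lower.

Emit:
carry_out --steps '[{"tx": 0.023,"ty": 0.004,"tz": 0.024,"wx": -0.0015,"wy": 0.0012,"wz": -0.001,"claw": 0.6},{"tx": 0.023,"ty": 0.004,"tz": 0.024,"wx": -0.0015,"wy": 0.0012,"wz": -0.001,"claw": 0.6},{"tx": 0.0225,"ty": 0.004,"tz": 0.024,"wx": -0.0015,"wy": 0.0012,"wz": -0.001,"claw": 0.6},{"tx": 0,"ty": 0,"tz": 0.03,"wx": 0,"wy": 0,"wz": 0,"claw": 0.6},{"tx": 0,"ty": 0,"tz": 0.012,"wx": 0,"wy": 0,"wz": 0,"claw": 0.6},{"tx": 0,"ty": 0,"tz": 0,"wx": 0,"wy": 0,"wz": 0,"claw": 0.6},{"tx": 0,"ty": 0,"tz": 0,"wx": 0,"wy": 0,"wz": 0,"claw": 0.6}]'

```text
t: 19.38
tcp_pos: [515.6, 298.6, 79.4]
ee_rot: [179.8, -0.1, 98.8]
wrist_force: [1.0, 0.4, -2.1]
gripper_width: 0.608
grip_force: 35.0
```

```bash
python3 - <<'E'
from h import *
plan([514,297.3,60],E([180,0,98.8]),1);print(manip.get_state()['tcp_pos'])
E
```

```text
n 1 per-row deg 0.21720992989207435 mm 19.47829760197398
row 0 t [-0.0011 -0.0018  0.0194] w [ 0.0028 -0.0026  0.    ]
[515.58303501 298.59549939  79.37059005]
```

Emit:
carry_out --steps '[{"tx": -0.001,"ty": -0.0012,"tz": 0.008,"wx": 0.0015,"wy": -0.001,"wz": 0,"claw": 0.6},{"tx": 0,"ty": 0,"tz": 0.006,"wx": 0,"wy": 0,"wz": 0,"claw": 0.6},{"tx": 0,"ty": 0,"tz": 0.002,"wx": 0,"wy": 0,"wz": 0,"claw": 0.6},{"tx": 0,"ty": 0,"tz": 0,"wx": 0,"wy": 0,"wz": 0,"claw": 0.6}]'

```text
t: 19.88
tcp_pos: [513.8, 297.4, 62.0]
ee_rot: [-180.0, -0.1, 98.8]
wrist_force: [-0.6, -0.6, -2.1]
gripper_width: 0.607
grip_force: 35.0
```

Emit:
carry_out --steps '[{"tx": 0,"ty": 0,"tz": 0.0015,"wx": 0,"wy": 0,"wz": 0,"claw": 0.6},{"tx": 0,"ty": 0,"tz": 0.0015,"wx": 0,"wy": 0,"wz": 0,"claw": 0.6},{"tx": 0,"ty": 0,"tz": 0,"wx": 0,"wy": 0,"wz": 0,"claw": 0.6}]'

```text
t: 20.25
tcp_pos: [513.8, 297.4, 59.1]
ee_rot: [-180.0, -0.1, 98.8]
wrist_force: [1.0, 0.4, -3.0]
gripper_width: 0.609
grip_force: 35.0
```

Emit:
carry_out --steps '[{"tx": 0,"ty": 0,"tz": 0.001,"wx": 0,"wy": 0,"wz": 0,"claw": 0.6},{"tx": 0,"ty": 0,"tz": 0.001,"wx": 0,"wy": 0,"wz": 0,"claw": 0.6},{"tx": 0,"ty": 0,"tz": 0,"wx": 0,"wy": 0,"wz": 0,"claw": 0.6}]'

```text
t: 20.62
tcp_pos: [514.0, 297.5, 57.7]
ee_rot: [180.0, -0.1, 98.8]
wrist_force: [-0.5, -0.7, 3.7]
gripper_width: 0.612
grip_force: 35.0
```

The block touches at TCP z 57.7 against 58.4 expected for the flat floor. I'll release and rise.

Emit:
carry_out --steps '[{"tx": 0,"ty": 0,"tz": 0.0003,"wx": 0,"wy": 0,"wz": 0,"claw": 0.3},{"tx": 0,"ty": 0,"tz": 0,"wx": 0,"wy": 0,"wz": 0,"claw": 0.15},{"tx": 0,"ty": 0,"tz": 0,"wx": 0,"wy": 0,"wz": 0,"claw": 0},{"tx": 0,"ty": 0,"tz": -0.02,"wx": 0,"wy": 0,"wz": 0,"claw": 0},{"tx": 0,"ty": 0,"tz": -0.04,"wx": 0,"wy": 0,"wz": 0,"claw": 0},{"tx": 0,"ty": 0,"tz": -0.055,"wx": 0,"wy": 0,"wz": 0,"claw": 0},{"tx": 0,"ty": 0,"tz": -0.055,"wx": 0,"wy": 0,"wz": 0,"claw": 0},{"tx": 0,"ty": 0,"tz": -0.02,"wx": 0,"wy": 0,"wz": 0,"claw": 0},{"tx": 0,"ty": 0,"tz": 0,"wx": 0,"wy": 0,"wz": 0,"claw": 0}]'

```text
t: 21.75
tcp_pos: [514.8, 297.6, 248.7]
ee_rot: [179.8, -0.1, 98.8]
wrist_force: [0.5, -0.1, 0.5]
gripper_width: 1.003
grip_force: 0.0
```

```bash
python3 - <<'E'
from h import *
c,i=snap('w13');h=cv2.cvtColor(i,cv2.COLOR_RGB2HSV).astype(int)
D=np.array([514,298,76.]);print([proj(c,D+q).round(1) for q in ([0,0,0],[28,0,0],[-28,0,0],[0,28,0],[0,-28,0],[17,0,0],[-17,0,0])])
u,v=map(int,proj(c,D));print([(x,h[v,x,1],h[v,x,2]) for x in range(u-50,u+51,3)]);print([(y,h[y,u,1],h[y,u,2]) for y in range(v-60,v+52,3)])
s=manip.get_state();print(s['wrist_force'],s['t'],s['tcp_pos'])
# other things unchanged in top view?
t=manip.camera_info('top');A=cv2.imread('pics/top0.png');B=manip.get_image('top')[:,:,::-1].copy();cv2.imwrite('pics/top1.png',B)
d=cv2.threshold(cv2.cvtColor(cv2.absdiff(A,B),6),30,255,0)[1];d=cv2.morphologyEx(d,cv2.MORPH_OPEN,np.ones((2,2)))
n,_,st,ce=cv2.connectedComponentsWithStats(d)
print([(st[k,:5].tolist()) for k in range(1,n) if st[k,4]>12])
E
```

```text
[array([257.6, 181.9]), array([285.5, 186.1]), array([229.4, 177.6]), array([262. , 153.9]), array([253.4, 208.6]), array([274.6, 184.4]), array([240.5, 179.3])]
[(207, np.int64(5), np.int64(222)), (210, np.int64(26), np.int64(165)), (213, np.int64(133), np.int64(113)), (216, np.int64(126), np.int64(83)), (219, np.int64(134), np.int64(84)), (222, np.int64(128), np.int64(100)), (225, np.int64(126), np.int64(127)), (228, np.int64(128), np.int64(134)), (231, np.int64(147), np.int64(184)), (234, np.int64(148), np.int64(201)), (237, np.int64(148), np.int64(204)), (240, np.int64(149), np.int64(183)), (243, np.int64(146), np.int64(161)), (246, np.int64(148), np.int64(191)), (249, np.int64(148), np.int64(98)), (252, np.int64(148), np.int64(86)), (255, np.int64(146), np.int64(108)), (258, np.int64(147), np.int64(146)), (261, np.int64(145), np.int64(114)), (264, np.int64(143), np.int64(73)), (267, np.int64(144), np.int64(71)), (270, np.int64(148), np.int64(179)), (273, np.int64(147), np.int64(147)), (276, np.int64(150), np.int64(185)), (279, np.int64(148), np.int64(209)), (282, np.int64(150), 
[... 1563 characters left out ...]
, np.int64(4), np.int64(240)), (226, np.int64(4), np.int64(239)), (229, np.int64(4), np.int64(238)), (232, np.int64(4), np.int64(236))]
[-1.12932613 -0.88300359  0.20121802] 21.8 [513.98689412 297.20082656 246.94418291]
[[0, 96, 63, 150, 3833], [59, 114, 9, 24, 148], [86, 128, 14, 8, 82], [101, 132, 5, 8, 22], [0, 136, 124, 248, 17900], [104, 159, 7, 8, 23], [23, 171, 23, 13, 138], [101, 170, 4, 8, 28], [40, 182, 8, 6, 31], [122, 190, 18, 14, 84], [0, 202, 3, 11, 29], [121, 205, 16, 5, 40], [249, 207, 7, 4, 20], [232, 208, 10, 22, 155], [257, 208, 5, 6, 14], [242, 210, 5, 5, 18], [243, 221, 3, 5, 13], [247, 225, 11, 5, 36], [44, 256, 6, 26, 63], [110, 347, 6, 11, 28], [124, 368, 14, 12, 58]]
```

The block's rim measures within about 1.5 px of an upright block at (514,298,76). Only the arm, the near rack place and the dish have changed in the top view.

```bash
python3 -c "
from bench import manip
print(manip.hand_in())"
```

```text
the job is handed in; nothing more can be done
None
```

I handed the job in at about 22 s: the gauge went fully into the far block, which stayed on the rack; the gauge is back in its stand; and the other block stands upright in the wooden dish. I picked that one as too tight because its bore visibly narrows; I didn't try the gauge in it.

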